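# Book in the boot-sole pad delivery

## Task

Book in the cartons standing on the boot-fitting bench: take the barcode scanner from its cradle and scan the label of each carton in size order as on the delivery note, smallest first (yellow, green, blue, red; some may be missing), each time holding the scanner still for a good second with its window squarely over the middle of the label, about 10 cm above it, scan line running along the label's length. Then put the scanner back fully home in its cradle, and after that file each carton in the rack bay of its own colour, upright and flat on the bay's floor with the coloured end to the front. Keep scanner and cartons from toppling over and leave the can, tape and screwdriver alone.

Things in the scene. Friction and masses are not known exactly. Their poses are not given: they have to be found in the camera images.
- scanner: Pistol-grip barcode scanner, 0.3 kg, nose down in its cradle; reads by itself. Head 60 x 66 mm (x, y), 100 tall. Origin: centre of the reading window in its underside; beam along its -z, scan line along its y. Black grip, 30 mm wide (y), 36 thick, 110 long, leaves the -x face 59 mm up and runs to -x rising 15 degrees, free on both sides and above. The head is the heavy part: grip with 40 N
- grip (a point): Point in the middle of the scanner's pistol grip, at (-75, 0, 70.5) mm in the scanner's frame; where to pinch it, across its 30 mm width (y), from above
- cradle: Black desk cradle, fixed: base 20 mm thick, on it a socket for the scanner's nose, 68 x 74 mm inside (x, y), open above: side walls end 50 mm above the bench, the -x wall (under the grip) 40, the +x wall 72 mm. Origin: on the bench under the socket's middle. The scanner sits with the cradle's yaw, grip over the low wall
- seat (a point): Centre of the socket's floor, 20 mm above the bench; the scanner's origin lies here when it is home
- rack: Plywood stock rack, fixed, open above: 180 mm deep (x), 294 wide (y), four bays side by side, each 66 mm wide and 168 deep inside; side, dividing and back walls 45 mm high, front lip (-x) 26 mm high with a coloured strip at each bay, a card of the same colour at the front of the bay's floor. Bays 72 mm apart. Origin: on the bench under its middle; x points front to back
- cartonA: Cardboard carton of boot-sole pads with a yellow end, the smallest size: 120 mm long (x), 46 mm wide (y), 76 mm tall, about 0.24 kg, standing on its long edge; may be absent. Origin: centre of its underside. The yellow end is at its -x end. It is rigid and can be pinched across its 46 mm width from above
- labelA (a point): Centre of the white barcode label (60 mm along the carton's x, 34 mm across) on the top face of the yellow carton, at (20, 0, 76) mm in the carton's frame
- endA (a point): Centre of the foot of the yellow carton's coloured end, at (-60, 0, 0) mm in the carton's frame
- bayA (a point): Centre of the floor of the bay with the yellow strip, 9 mm above the bench; axes as the rack's
- cartonB: Cardboard carton of boot-sole pads with a green end, the second smallest size: 130 mm long (x), 46 mm wide (y), 80 mm tall, about 0.24 kg, standing on its long edge; may be absent. Origin: centre of its underside. The green end is at its -x end. It is rigid and can be pinched across its 46 mm width from above
- labelB (a point): Centre of the white barcode label (60 mm along the carton's x, 34 mm across) on the top face of the green carton, at (20, 0, 80) mm in the carton's frame
- endB (a point): Centre of the foot of the green carton's coloured end, at (-65, 0, 0) mm in the carton's frame
- bayB (a point): Centre of the floor of the bay with the green strip, 9 mm above the bench; axes as the rack's
- cartonC: Cardboard carton of boot-sole pads with a blue end, the second largest size: 140 mm long (x), 46 mm wide (y), 84 mm tall, about 0.24 kg, standing on its long edge; may be absent. Origin: centre of its underside. The blue end is at its -x end. It is rigid and can be pinched across its 46 mm width from above
- labelC (a point): Centre of the white barcode label (60 mm along the carton's x, 34 mm across) on the top face of the blue carton, at (20, 0, 84) mm in the carton's frame
- endC (a point): Centre of the foot of the blue carton's coloured end, at (-70, 0, 0) mm in the carton's frame
- bayC (a point): Centre of the floor of the bay with the blue strip, 9 mm above the bench; axes as the rack's
- cartonD: Cardboard carton of boot-sole pads with a red end, the largest size: 150 mm long (x), 46 mm wide (y), 88 mm tall, about 0.24 kg, standing on its long edge; may be absent. Origin: centre of its underside. The red end is at its -x end. It is rigid and can be pinched across its 46 mm width from above
- labelD (a point): Centre of the white barcode label (60 mm along the carton's x, 34 mm across) on the top face of the red carton, at (20, 0, 88) mm in the carton's frame
- endD (a point): Centre of the foot of the red carton's coloured end, at (-75, 0, 0) mm in the carton's frame
- bayD (a point): Centre of the floor of the bay with the red strip, 9 mm above the bench; axes as the rack's
- can: Blue-banded can, 66 mm across, 130 mm tall, origin at the centre of its base; bystander, leave it alone
- tape: Grey roll of tape lying flat, 90 mm across, 24 mm tall, origin at the centre of its base; bystander, leave it alone
- driver: Red-handled screwdriver, 190 mm long, lying on the bench; bystander, leave it alone
Things that resemble listed ones, but are neither listed nor needed, are in the scene too. What is shaped like the scanner but orange, pink or purple is not meant.

How it is judged:
By the outcome, as a careful person would: the job done as asked, in the order asked, and still so for the second after the job is handed in, with the robot touching nothing.
Of cartonA, cartonB, cartonC, cartonD only 2 to 4 are there at a start; the rules pass over those that are not, and their reading is None.
At some moment in a run one of cartonA, cartonB, cartonC, cartonD may be knocked a few centimetres aside while the robot is not near it.
It also fails if it takes over 210 s, if anything falls off the work surface, if the arm or the gripper's body presses on something with over 40 N, if the wrist force passes 120 N, or if a joint passes its speed limit or range.

## Robot

A 6-joint arm with a two-finger parallel gripper is mounted at the origin on the work surface. World frame = base frame: x ahead of the robot, y to its left, z up, the work surface at z = 0. Lengths are in m, angles in rad, forces in N, time in s.
With the tool pointing down it reaches from about 0.225 to 0.875 m from the base axis. Payload 3.4 kg.
Tool frame: the origin (TCP) lies at the very end of the fingers, on their centre line; the grasp point (between the pads) lies 19 mm behind it; z points along the fingers, y is the line along which they close (so a half turn about z gives the same grasp; the last joint's range is limited). The gripper opens to 85 mm and grips with 20 to 120 N. Pads are 22 mm wide; open, the fingers measure 114 mm over their backs; the gripper's body (76 mm by 85 mm) begins 54 mm behind the grasp point. The pads swing forward as they close: fully open they stand 13 mm farther back than shut.
Start: joints at [-1.268, 0.276, 1.505, -0, 1.361, -0.121], TCP at [0.236, -0.524, 0.231] pointing down, gripper open.
Joint ranges: [-2.89, 2.89], [-0.75, 2.08], [0.22, 2.7], [-1.18, 4.32], [0.11, 2.71], [-2.7, 2.7]. Speed limits (rad/s): [2.57, 2.57, 3.14, 3.14, 3.14, 3.14].

## Interface

Orientations are given as a unit quaternion [w, x, y, z].
In Python, from rig import get_state, optics, sign_off gives the robot as it stands.
- The arm moves only by the tool send_rows, never from a script. Its argument "increments" is a list of rows, each an object with "gripper": the gripper's target within -1 to 1 (shut at 1, half-way at 0, fully open at -1); "linear": the shift along the world's x, y, z in m, a list of three; "delta_rot": the turn, a rotation vector about the world's x, y, z in rad, a list of three. In form: [{"gripper": gripper, "linear": [dx, dy, dz], "delta_rot": [rx, ry, rz]}, ...]. A call has 1 to 8 rows; each row is the pose to reach, as a shift and turn from the pose commanded when the call began; what a row does not reach only later rows make up. A row lasts 1/10 s, in which the tool goes at most 50 mm and 8.59 degrees, less where a joint would pass 70% of its speed; a pose out of reach is approached as far as the arm can. A call with a gripper value outside its range is refused whole. The fingers move at their own pace and stop on an object; "newtons" is the grip in N (left out, the last holds). Time passes only in rows, so rows that repeat a pose let the fingers close. It gives the time, the measured TCP pose, the force, the opening and the grip force at its end, in the units of the state.
- get_state(): the state, without advancing time (a new reading comes with each control period).
- optics.get_image(name): name is "side" or "top" or "wrist"; returns a dict with "pixels" (384x512x3 uint8, blue, green, red), "K" (3x3 intrinsics, pixels), "rvec" (rotation vector, rad) and "tvec" (3), from world to camera coordinates, as OpenCV has them; the wrist camera has in their place "T_tool_cam" (4x4, takes a point from camera to tool coordinates, whose origin is the TCP and whose axes are the flange's). Camera axes: x right, y down, z forward; pixel columns grow to the right and rows downward; lengths in m; the calibration is good to about 2 mm. A picture is of the moment at which its call begins: read the wrist's pose just before it. There is no depth.
- sign_off(): hands the job in; it is judged then, once.
The state is a dict: "clock": time; "qpos": joint angles; "qd": joint speeds; "effort": joint torques, N m; "position": TCP position; "ee_rot": TCP orientation; "contact_force": force on the tool from outside, world axes, zero at the start; "moment": the same for the moment, N m; "width": finger opening in m; "gripper_force": force on a finger pad.
Only numpy, scipy, OpenCV 4.12 (cv2) and the standard library are available. Lean on these libraries where they do the work, as an engineer would, in place of code of your own. Each camera call takes 0.05 s, during which the arm holds its last target. There are 200 camera calls.

## Working session

There is one attempt and no reset: what is moved stays moved. The work goes in short steps, Python scripts to look and compute and a tool call to move; the robot and the scene stay as the last step left them, time stands still between calls to the robot, and variables do not carry over. Pictures are saved under pics/ and viewed, at most 14 in all, crops included, and the job is handed in when it is done.

Besides the shell and the picture viewer there is one more tool, called after ">>>" as name(argument=value, ...) on one line, values as JSON. send_rows: Moves the arm, as the interface text tells. Its arguments: {"type":"object","properties":{"increments":{"type":"array"},"newtons":{"type":"number"}},"required":["increments"]}

```bash
ls; mkdir -p pics; cat > h.py <<'E'
import numpy as np, cv2
from rig import get_state, optics
from scipy.spatial.transform import Rotation as R
def cam(name):
    s=get_state(); d=optics.get_image(name); K=np.array(d["K"])
    if name=="wrist":
        T=np.array(d["T_tool_cam"]); q=np.array(s["ee_rot"]); M=R.from_quat(q[[1,2,3,0]]).as_matrix()
        Rc=M@T[:3,:3]; c=M@T[:3,3]+np.array(s["position"])
    else:
        Rw=cv2.Rodrigues(np.array(d["rvec"],float))[0]; Rc=Rw.T; c=-Rw.T@np.array(d["tvec"],float).ravel()
    return np.array(d["pixels"]),K,Rc,c
def ray(px,z,K,Rc,c):
    px=np.atleast_2d(px).astype(float); r=(Rc@np.linalg.inv(K)@np.c_[px,np.ones(len(px))].T).T
    return (c+r*((z-c[2])/r[:,2])[:,None])
def proj(P,K,Rc,c):
    q=(np.atleast_2d(P)-c)@Rc; q=q@K.T; return q[:,:2]/q[:,2:]
E
python3 - <<'E'
from h import *
s=get_state(); print({k:np.round(v,3) for k,v in s.items()})
a={}
for n in("top","side"):
    im,K,Rc,c=cam(n); cv2.imwrite(f"pics/{n}0.png",im); np.savez(f"{n}0.npz",im=im,K=K,Rc=Rc,c=c); print(n,c,K[0,0])
E
```

```text
pics
{'clock': np.float64(0.0), 'qpos': array([-1.268,  0.277,  1.506, -0.   ,  1.361, -0.121]), 'qd': array([ 0.001,  0.002,  0.   ,  0.001, -0.   ,  0.   ]), 'effort': array([-1.0000e-03, -4.1677e+01, -2.4580e+01,  0.0000e+00,  1.1000e-02,
       -0.0000e+00]), 'position': array([ 0.236, -0.524,  0.23 ]), 'ee_rot': array([-0.001,  0.978,  0.21 , -0.   ]), 'contact_force': array([-0.539,  1.21 , -0.225]), 'moment': array([-0.033, -0.027, -0.028]), 'gripper_force': np.float64(0.0), 'width': np.float64(0.086)}
top [ 0.42560851 -0.00246615  1.1320306 ] 433.45700446706456
side [-0.38050442  0.92478184  0.95234459] 482.6448667179809
```

View pics/top0.png

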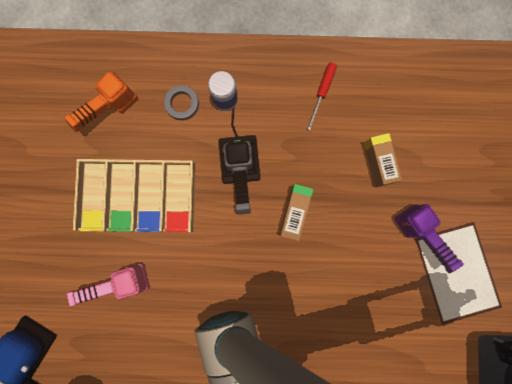

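View pics/side0.png

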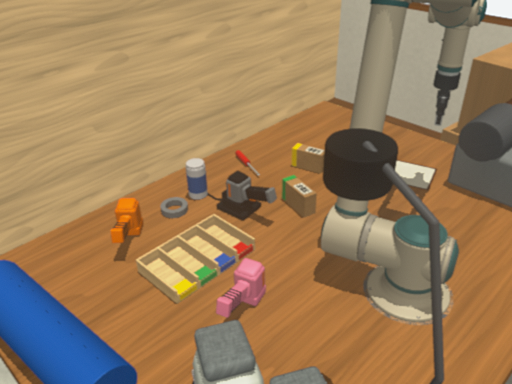

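The top picture shows these scanner look-alikes:
- Black scanner in its cradle: head (239,155), grip running to (242,210)
- Orange (105,98), pink (120,285) and purple (430,230): decoys

I choose the black one. The yellow carton is at (384,160) and the green at (297,212). No blue or red carton is visible, though the arm hides some of the lower right. Rack bays run yellow, green, blue, red from left to right.

```bash
cat >> h.py <<'E'
H={'A':.076,'B':.080,'C':.084,'D':.088}; L={'A':.12,'B':.13,'C':.14,'D':.15}
HUE={'A':(22,34),'B':(50,80),'C':(105,125),'D':(0,6)}
def carton(k,im,K,Rc,c,near):
    """label quad on the top face -> label centre, yaw (toward +x of carton), carton centre"""
    p=proj([*near,H[k]],K,Rc,c)[0]
    hsv=cv2.cvtColor(im,cv2.COLOR_BGR2HSV)
    w=((hsv[...,1]<60)&(hsv[...,2]>110)).astype(np.uint8)
    f=K[0,0]/abs(c[2]-H[k]); r=int(.09*f)
    m=np.zeros_like(w); cv2.circle(m,tuple(int(v) for v in p),r,1,-1)
    dark=cv2.morphologyEx(w*m,cv2.MORPH_CLOSE,np.ones((5,5),np.uint8))
    cs=cv2.findContours(dark,cv2.RETR_EXTERNAL,cv2.CHAIN_APPROX_NONE)[0]
    ct=max(cs,key=cv2.contourArea); g=ray(ct[:,0],H[k],K,Rc,c)[:,:2]
    (cx,cy),(a,b),_=rc=cv2.minAreaRect((g*1000).astype(np.float32))
    bx=cv2.boxPoints(rc); e=bx[1]-bx[0],bx[2]-bx[1]; u=max(e,key=np.linalg.norm); u=u/np.linalg.norm(u)
    h=hsv[...,0]; cm=((h>=HUE[k][0])&(h<=HUE[k][1])&(hsv[...,1]>120)&(hsv[...,2]>80)).astype(np.uint8)
    m[:]=0; cv2.circle(m,tuple(int(v) for v in p),int(.14*f),1,-1); cm*=m
    ys,xs=np.nonzero(cm); e=ray([[xs.mean(),ys.mean()]],H[k],K,Rc,c)[0,:2]
    lc=np.array([cx,cy])/1000
    if u@(lc-e)<0:u=-u
    return dict(label=lc.round(4),size=(round(a),round(b)),yaw=round(float(np.degrees(np.arctan2(u[1],u[0]))),1),centre=(lc-.02*u).round(4),end=e.round(4))
E
python3 - <<'E'
from h import *
d=np.load("top0.npz"); A=(d["im"],d["K"],d["Rc"],d["c"])
def near(k,px): return ray([px],H[k],*A[1:])[0,:2]
print(carton('A',*A,near('A',(389,166)))); print(carton('B',*A,near('B',(294,219))))
# rack: coloured cards on floor z=.009
hsv=cv2.cvtColor(A[0],cv2.COLOR_BGR2HSV)
for k,(x,y) in dict(A=(92,221),B=(121,221),C=(149,221),D=(177,221)).items():
    h=hsv[...,0];m=((h>=HUE[k][0])&(h<=HUE[k][1])&(hsv[...,1]>120)).astype(np.uint8);z=np.zeros_like(m);z[y-25:y+25,x-18:x+18]=1;m*=z
    ys,xs=np.nonzero(m); print(k,len(xs),ray([[xs.mean(),ys.mean()]],.01,*A[1:])[0].round(4))
print("rack top corners",ray([[76,161],[194,161],[191,232],[74,231]],.045,*A[1:]).round(3))
print("head",ray([[238,152]],.12,*A[1:]).round(3),"gripend",ray([[242,207]],.12,*A[1:]).round(3))
cv2.imwrite("pics/crop1.png",cv2.resize(A[0][110:250,60:420],None,fx=2.2,fy=2.2,interpolation=cv2.INTER_CUBIC))
print(proj([[.45,-.0,0],[.45,.1,0],[.55,0,0]],*A[1:]))
E
```

```text
{'label': array([ 0.5892, -0.3208]), 'size': (59, 33), 'yaw': -165.4, 'centre': array([ 0.6086, -0.3158]), 'end': array([ 0.6569, -0.3023])}
{'label': array([ 0.451 , -0.0924]), 'size': (33, 60), 'yaw': 166.1, 'centre': array([ 0.4704, -0.0972]), 'end': array([ 0.5243, -0.1099])}
A 431 [0.437  0.4243 0.01  ]
B 337 [0.4386 0.3512 0.01  ]
C 360 [0.4401 0.2775 0.01  ]
D 433 [0.4396 0.204  0.01  ]
rack top corners [[0.585 0.461 0.045]
 [0.594 0.161 0.045]
 [0.414 0.161 0.045]
 [0.409 0.453 0.045]]
head [[0.606 0.047 0.12 ]] gripend [[0.477 0.033 0.12 ]]
[[255.9912681  219.94342881]
 [217.61477785 218.85380342]
 [257.06878671 181.77967087]]
```

View pics/crop1.png

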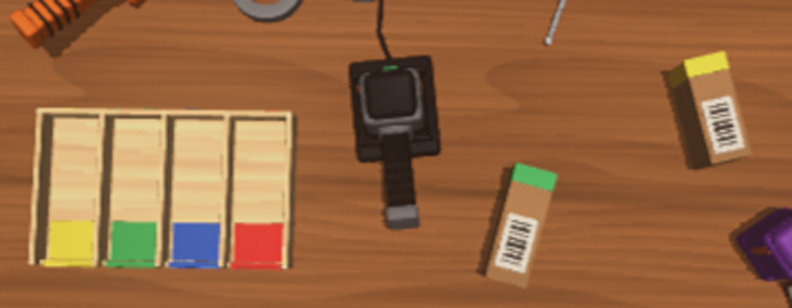

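The crop confirms the choice: a black scanner, nose down in the black cradle with its grip toward the robot. Both carton labels are clear, and their coloured ends face away from the robot. I'm moving above the grip now, with the tool turned by a half turn so the last joint has room.

>>> send_rows(increments=[{"gripper": -1,"linear": [0.04,0.04,0.1],"delta_rot": [0,0,0.15]},{"gripper": -1,"linear": [0.06,0.08,0.13],"delta_rot": [0,0,0.3]},{"gripper": -1,"linear": [0.08,0.12,0.13],"delta_rot": [0,0,0.45]},{"gripper": -1,"linear": [0.1,0.16,0.13],"delta_rot": [0,0,0.6]},{"gripper": -1,"linear": [0.12,0.2,0.13],"delta_rot": [0,0,0.75]},{"gripper": -1,"linear": [0.14,0.24,0.13],"delta_rot": [0,0,0.9]},{"gripper": -1,"linear": [0.15,0.28,0.13],"delta_rot": [0,0,1.05]},{"gripper": -1,"linear": [0.16,0.3,0.13],"delta_rot": [0,0,1.2]}])

```text
clock: 0.9
position: [0.3966, -0.2216, 0.3614]
ee_rot: [-0.0, 0.686, 0.728, 0.0]
contact_force: [-0.2, -0.7, -0.2]
width: 0.0855
gripper_force: 0.0
```

>>> send_rows(increments=[{"gripper": -1,"linear": [0.03,0.04,0.0],"delta_rot": [0,0,0.15]},{"gripper": -1,"linear": [0.05,0.08,0],"delta_rot": [0,0,0.3]},{"gripper": -1,"linear": [0.08,0.12,0],"delta_rot": [0,0,0.45]},{"gripper": -1,"linear": [0.1,0.16,0],"delta_rot": [0,0,0.6]},{"gripper": -1,"linear": [0.12,0.2,0],"delta_rot": [0,0,0.75]},{"gripper": -1,"linear": [0.13,0.24,0],"delta_rot": [0,0,0.9]},{"gripper": -1,"linear": [0.13,0.26,0],"delta_rot": [0,0,1.05]},{"gripper": -1,"linear": [0.13,0.26,0],"delta_rot": [0,0,1.2]}])

```text
clock: 1.7
position: [0.5263, 0.0389, 0.3606]
ee_rot: [-0.001, 0.153, 0.988, 0.001]
contact_force: [0.3, -0.5, -0.1]
width: 0.0853
gripper_force: 0.0
```

>>> send_rows(increments=[{"gripper": -1,"linear": [0,0,0],"delta_rot": [0,0,0.15]},{"gripper": -1,"linear": [0,0,0],"delta_rot": [0,0,0.3]},{"gripper": -1,"linear": [0,0,0],"delta_rot": [0,0,0.41]},{"gripper": -1,"linear": [0,0,0],"delta_rot": [0,0,0.41]},{"gripper": -1,"linear": [0,0,0],"delta_rot": [0,0,0.41]}])

```text
clock: 2.2
position: [0.5263, 0.0359, 0.361]
ee_rot: [-0.0, -0.045, 0.999, 0.0]
contact_force: [-0.2, 0.0, 0.2]
width: 0.0856
gripper_force: 0.0
```

```bash
cat >> h.py <<'E'
def st():
    s=get_state(); q=np.array(s["ee_rot"]); M=R.from_quat(q[[1,2,3,0]]).as_matrix()
    print("t%.1f"%s["clock"],"pos",np.round(s["position"],4),"phi%.2f"%np.degrees(np.arctan2(M[1,0],M[0,0])),"zaxis",M[:,2].round(4),"q6 %.2f"%s["qpos"][5],"w%.4f"%s["width"],"gf%.1f"%s["gripper_force"],"F",np.round(s["contact_force"],1)); return s
E
python3 - <<'E'
from h import *
st(); im,K,Rc,c=cam("wrist"); cv2.imwrite("pics/w1.png",im); np.savez("w1.npz",im=im,K=K,Rc=Rc,c=c); print(c,Rc[:,2],Rc[:,0])
E
```

```text
t2.2 pos [0.5263 0.0359 0.361 ] phi-174.85 zaxis [-7.e-04  1.e-04 -1.e+00] q6 -1.72 w0.0856 gf0.0 F [-0.2  0.   0.2]
[0.44951127 0.02923004 0.50397215] [ 0.29969022  0.02625436 -0.95367525] [-8.95204976e-02  9.95984725e-01 -7.12485267e-04]
```

View pics/w1.png

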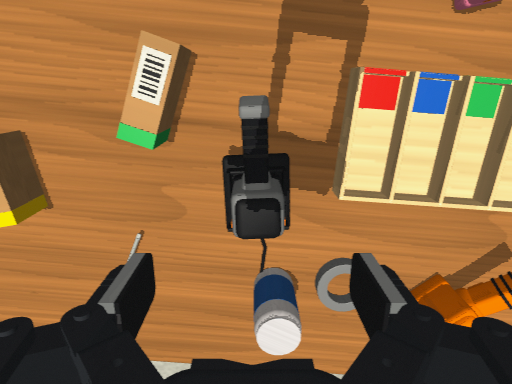

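The wrist view shows the black scanner with its grip running from (257,180) to the grey cap at (254,107) and its head at (258,215). The decoys are off to the sides. Next I measure the grip's centre line and the head.

```bash
python3 - <<'E'
from h import *
d=np.load("w1.npz"); im=d["im"];A=(d["K"],d["Rc"],d["c"])
g=im.max(2)
P=[]
for r in list(range(122,151,2)):
    row=g[r,230:285]; xs=np.nonzero(row<70)[0]+230
    if len(xs): P.append((r,xs.min(),xs.max()))
print(P[::2])
for r,z in ((124,.118),(136,.112),(148,.105)):
    xs=np.nonzero(g[r,230:285]<70)[0]+230
    print(r,ray([[xs.min()-.5,r],[xs.max()+.5,r]],z,*A).round(4), ray([[(xs.min()+xs.max())/2,r]],z,*A).round(4))
for r in (200,210,220,230):
    row=im[r,215:300].astype(int); print(r,row.max(1).tolist())
for cc in (250,258,266): print(cc,im[88:125,cc].max(1).tolist(), im[175:250,cc].max(1).tolist())
c=im[80:260,200:320]; cv2.imwrite("pics/c2.png",cv2.resize(c,None,fx=4.4,fy=4.4*.75 if 0 else 3.3,interpolation=cv2.INTER_CUBIC))
E
```

```text
[(122, np.int64(242), np.int64(267)), (126, np.int64(242), np.int64(267)), (130, np.int64(242), np.int64(267)), (134, np.int64(242), np.int64(267)), (138, np.int64(243), np.int64(267)), (142, np.int64(243), np.int64(267)), (146, np.int64(243), np.int64(268)), (150, np.int64(243), np.int64(267))]
124 [[0.4923 0.021  0.118 ]
 [0.4897 0.0502 0.118 ]] [[0.491  0.0356 0.118 ]]
136 [[0.5065 0.0231 0.112 ]
 [0.5039 0.0519 0.112 ]] [[0.5052 0.0375 0.112 ]]
148 [[0.5218 0.0241 0.105 ]
 [0.5191 0.0538 0.105 ]] [[0.5204 0.039  0.105 ]]
200 [186, 185, 185, 185, 185, 186, 186, 186, 185, 135, 47, 32, 31, 34, 35, 51, 87, 115, 128, 135, 143, 150, 122, 90, 64, 26, 26, 27, 27, 28, 27, 24, 19, 21, 20, 20, 17, 19, 20, 19, 19, 22, 20, 19, 19, 19, 19, 20, 20, 20, 21, 20, 21, 17, 21, 20, 19, 21, 18, 19, 22, 19, 19, 66, 85, 82, 81, 77, 67, 50, 37, 32, 33, 32, 50, 146, 183, 183, 183, 184, 185, 187, 185, 185, 186]
210 [187, 187, 186, 186, 185, 186, 185, 185, 184, 183, 128, 31, 30, 32, 33, 35, 69, 107, 124, 103, 55, 28, 31, 38, 43, 49, 53, 56, 55, 56, 55, 54, 55, 54, 54, 55, 54, 54, 40, 24, 24, 24, 23, 24, 42,
[... 1664 characters left out ...]
5, 87, 87, 54, 20, 19, 21, 22, 23, 21, 21, 22, 24, 24, 24, 24, 41, 51, 51, 51, 49, 51, 49, 49, 50, 49, 50, 48, 46, 47, 46, 45, 45, 43, 44, 43, 43, 44, 43, 39, 35, 31, 31, 68, 208, 200, 186, 177, 182, 183, 186, 195, 204, 205, 202]
266 [199, 199, 195, 193, 190, 190, 187, 178, 86, 69, 70, 71, 70, 70, 70, 73, 73, 81, 86, 86, 85, 84, 83, 83, 83, 82, 83, 81, 78, 68, 28, 16, 16, 20, 15, 18, 20] [19, 19, 20, 21, 19, 19, 21, 18, 81, 82, 85, 85, 84, 84, 72, 66, 65, 70, 75, 78, 85, 84, 86, 19, 18, 20, 21, 21, 22, 25, 26, 23, 25, 24, 24, 50, 51, 50, 50, 47, 48, 47, 47, 47, 47, 47, 45, 45, 46, 44, 42, 43, 42, 41, 42, 40, 41, 41, 41, 35, 31, 30, 27, 106, 207, 207, 196, 183, 150, 145, 141, 77, 85, 86, 120]
```

View pics/c2.png

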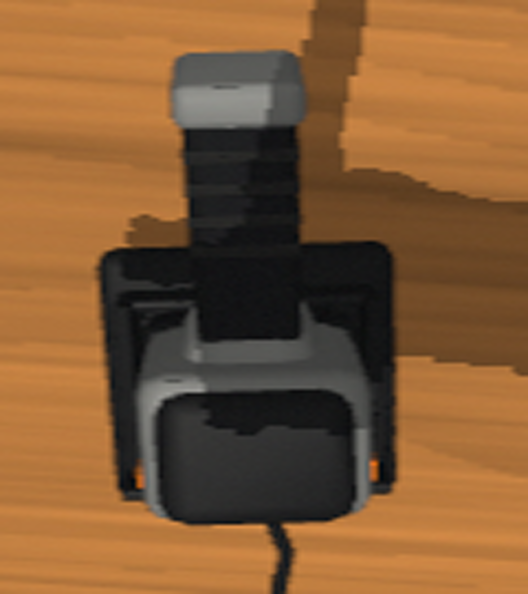

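```bash
python3 - <<'E'
from h import *
d=np.load("w1.npz"); im=d["im"];A=(d["K"],d["Rc"],d["c"])
print("head top edges", ray([[258,198.5],[258,238],[236,218],[280.3,218],[258.2,218]],.12,*A).round(4))
# outer rim cols at row 220
print("rim",ray([[231,222],[284,222],[230.5,205]],.10,*A).round(4))
# base far/near edges z=.02: near edge row ~155 (col 225,289)
print("base",ray([[223.5,156],[289.5,153],[228,230.5],[289.5,229]],.02,*A).round(4))
# grip cap end
print("cap",ray([[254.5,105.5]],.12,*A).round(4))
t=np.load("top0.npz"); T=(t["K"],t["Rc"],t["c"])
# base from top image crop1 (scale2.2, offset 60,110)
f=lambda x,y:(60+x/2.2-.25,110+y/2.2-.25)
print("top base",ray([f(349,64),f(430,57),f(440,153),f(358,161)],.02,*T).round(4))
E
```

```text
head top edges [[0.5783 0.0478 0.12  ]
 [0.6301 0.0528 0.12  ]
 [0.6058 0.0234 0.12  ]
 [0.6009 0.0774 0.12  ]
 [0.6033 0.0505 0.12  ]]
rim [[0.62   0.0171 0.1   ]
 [0.6139 0.0853 0.1   ]
 [0.5968 0.0148 0.1   ]]
base [[ 0.5513 -0.0035  0.02  ]
 [ 0.5383  0.0916  0.02  ]
 [ 0.6685  0.011   0.02  ]
 [ 0.6574  0.1063  0.02  ]]
cap [[0.4707 0.0337 0.12  ]]
top base [[ 0.6576  0.104   0.02  ]
 [ 0.6687  0.0082  0.02  ]
 [ 0.5544 -0.0068  0.02  ]
 [ 0.5423  0.0891  0.02  ]]
```

>>> send_rows(increments=[{"gripper": -1,"linear": [0.002,0.003,-0.03],"delta_rot": [0,0,0.034]},{"gripper": -1,"linear": [0.004,0.005,-0.07],"delta_rot": [0,0,0.034]},{"gripper": -1,"linear": [0.004,0.005,-0.11],"delta_rot": [0,0,0.034]},{"gripper": -1,"linear": [0.004,0.005,-0.15],"delta_rot": [0,0,0.034]},{"gripper": -1,"linear": [0.004,0.005,-0.19],"delta_rot": [0,0,0.034]},{"gripper": -1,"linear": [0.004,0.005,-0.23],"delta_rot": [0,0,0.034]},{"gripper": -1,"linear": [0.004,0.005,-0.26],"delta_rot": [0,0,0.034]},{"gripper": -1,"linear": [0.004,0.005,-0.26],"delta_rot": [0,0,0.034]}])

```text
clock: 3.05
position: [0.5268, 0.0409, 0.0974]
ee_rot: [-0.005, -0.062, 0.998, 0.001]
contact_force: [-0.6, 0.0, 0.2]
width: 0.0853
gripper_force: 0.0
```

>>> send_rows(increments=[{"gripper": -1,"linear": [0,0,-0.012],"delta_rot": [0,0,0]},{"gripper": -1,"linear": [0,0,-0.024],"delta_rot": [0,0,0]},{"gripper": -1,"linear": [0,0,-0.034],"delta_rot": [0,0,0]},{"gripper": -1,"linear": [0,0,-0.034],"delta_rot": [0,0,0]},{"gripper": -1,"linear": [0,0,-0.034],"delta_rot": [0,0,0]}])

```text
clock: 3.55
position: [0.5307, 0.0408, 0.0676]
ee_rot: [0.0, -0.063, 0.998, 0.0]
contact_force: [-0.7, -1.0, 0.2]
width: 0.0854
gripper_force: 0.0
```

```bash
python3 - <<'E'
from h import *
st(); im,K,Rc,c=cam("wrist"); cv2.imwrite("pics/w2.png",im)
t,K,Rc,c=cam("top"); cv2.imwrite("pics/t2.png",t)
E
```

```text
t3.5 pos [0.5307 0.0408 0.0676] phi-172.77 zaxis [ 5.e-04  1.e-04 -1.e+00] q6 -1.75 w0.0854 gf0.0 F [-0.7 -1.   0.2]
```

View pics/w2.png

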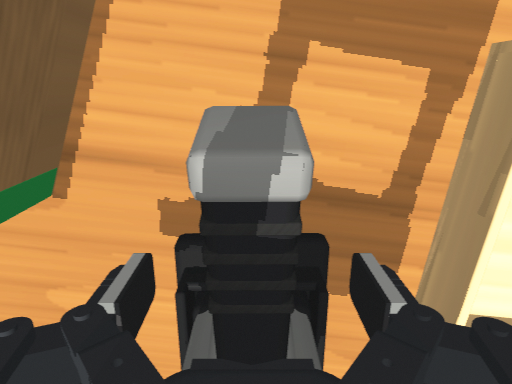

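The wrist view shows the grip centred between the fingers: grip at columns 200–302, fingertips at 153 and 352. I close at 40 N.

>>> send_rows(increments=[{"gripper": 1,"linear": [0,0,0],"delta_rot": [0,0,0]},{"gripper": 1,"linear": [0,0,0],"delta_rot": [0,0,0]},{"gripper": 1,"linear": [0,0,0],"delta_rot": [0,0,0]},{"gripper": 1,"linear": [0,0,0],"delta_rot": [0,0,0]},{"gripper": 1,"linear": [0,0,0],"delta_rot": [0,0,0]},{"gripper": 1,"linear": [0,0,0],"delta_rot": [0,0,0]},{"gripper": 1,"linear": [0,0,0],"delta_rot": [0,0,0]},{"gripper": 1,"linear": [0,0,0],"delta_rot": [0,0,0]}], newtons=40)

```text
clock: 4.45
position: [0.5305, 0.0408, 0.0675]
ee_rot: [0.0, -0.063, 0.998, 0.0]
contact_force: [-0.8, -0.6, 4.2]
width: 0.0295
gripper_force: 42.0
```

>>> send_rows(increments=[{"gripper": 1,"linear": [0,0,0],"delta_rot": [0,0,0]},{"gripper": 1,"linear": [0,0,0.01],"delta_rot": [0,0,0]},{"gripper": 1,"linear": [0,0,0.02],"delta_rot": [0,0,0]},{"gripper": 1,"linear": [0,0,0.03],"delta_rot": [0,0,0]},{"gripper": 1,"linear": [0,0,0.045],"delta_rot": [0,0,0]},{"gripper": 1,"linear": [0,0,0.06],"delta_rot": [0,0,0]},{"gripper": 1,"linear": [0,0,0.08],"delta_rot": [0,0,0]},{"gripper": 1,"linear": [0,0,0.1],"delta_rot": [0,0,0]}])

```text
clock: 5.25
position: [0.5302, 0.0409, 0.1685]
ee_rot: [-0.0, -0.063, 0.998, 0.0]
contact_force: [0.8, -1.2, -2.7]
width: 0.0296
gripper_force: 41.3
```

>>> send_rows(increments=[{"gripper": 1,"linear": [0,0,0.02],"delta_rot": [0,0,0]},{"gripper": 1,"linear": [0,0,0.04],"delta_rot": [0,0,0]},{"gripper": 1,"linear": [0,0,0.06],"delta_rot": [0,0,0]},{"gripper": 1,"linear": [0,0,0.08],"delta_rot": [0,0,0]},{"gripper": 1,"linear": [0,0,0.08],"delta_rot": [0,0,0]},{"gripper": 1,"linear": [0,0,0.08],"delta_rot": [0,0,0]}])

```text
clock: 5.85
position: [0.5302, 0.0409, 0.2474]
ee_rot: [0.0, -0.063, 0.998, 0.0]
contact_force: [0.4, -0.3, -2.3]
width: 0.0298
gripper_force: 41.4
```

```bash
python3 - <<'E'
from h import *
s=st(); print(s["moment"])
im,K,Rc,c=cam("side")
u,v=proj([[.57,.045,.27]],K,Rc,c)[0].astype(int)
cr=im[max(v-70,0):v+110,max(u-110,0):u+110]; print(u,v)
cv2.imwrite("pics/s3.png",cv2.resize(cr,None,fx=3.3,fy=3.3,interpolation=cv2.INTER_CUBIC))
A=cam("top"); cv2.imwrite("pics/t3.png",A[0]); np.savez("top3.npz",im=A[0],K=A[1],Rc=A[2],c=A[3])
print(carton('A',*A,(.589,-.321))); print(carton('B',*A,(.451,-.092)))
E
```

```text
t5.8 pos [0.5302 0.0409 0.2474] phi-172.76 zaxis [ 4.e-04  1.e-04 -1.e+00] q6 -1.75 w0.0298 gf41.4 F [ 0.4 -0.3 -2.3]
[0.01272764 0.2682935  0.00054967]
243 138
{'label': array([ 0.5892, -0.3208]), 'size': (59, 33), 'yaw': -165.0, 'centre': array([ 0.6085, -0.3157]), 'end': array([ 0.657 , -0.3023])}
{'label': array([ 0.451 , -0.0926]), 'size': (33, 60), 'yaw': 166.1, 'centre': array([ 0.4704, -0.0974]), 'end': array([ 0.5243, -0.1103])}
```

View pics/s3.png

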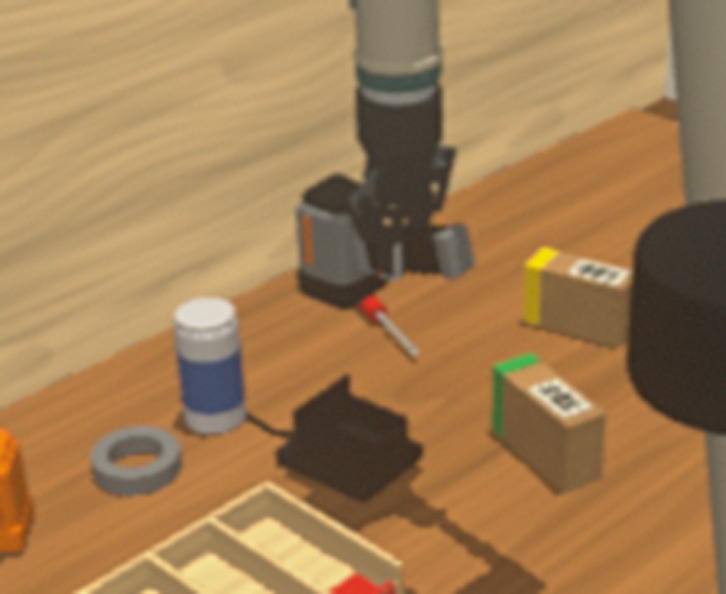

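View pics/t3.png

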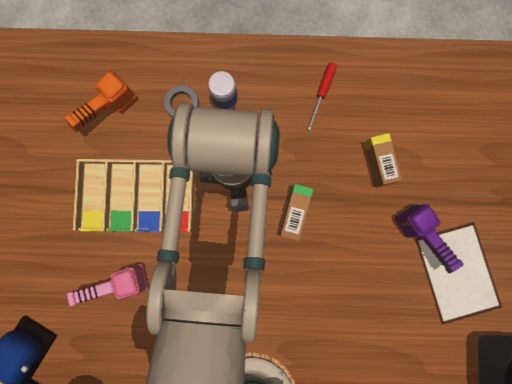

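Side crop: the scanner hangs level in the gripper, and the cradle is empty below. Top view: only the yellow (384,160) and green (297,212) cartons are present. Next I carry the scanner over the yellow label.

>>> send_rows(increments=[{"gripper": 1,"linear": [0.002,-0.015,0],"delta_rot": [0,0,-0.06]},{"gripper": 1,"linear": [0.006,-0.04,0],"delta_rot": [0,0,-0.18]},{"gripper": 1,"linear": [0.01,-0.07,0],"delta_rot": [0,0,-0.31]},{"gripper": 1,"linear": [0.014,-0.1,0],"delta_rot": [0,0,-0.44]},{"gripper": 1,"linear": [0.018,-0.13,0],"delta_rot": [0,0,-0.57]},{"gripper": 1,"linear": [0.022,-0.16,0],"delta_rot": [0,0,-0.7]},{"gripper": 1,"linear": [0.025,-0.18,0],"delta_rot": [0,0,-0.82]},{"gripper": 1,"linear": [0.027,-0.2,0],"delta_rot": [0,0,-0.92]}])

```text
clock: 6.75
position: [0.5569, -0.1601, 0.2455]
ee_rot: [-0.002, 0.389, 0.921, 0.0]
contact_force: [-0.1, 0.3, -2.6]
width: 0.0292
gripper_force: 41.4
```

>>> send_rows(increments=[{"gripper": 1,"linear": [0.004,-0.03,-0.006],"delta_rot": [0,0,-0.12]},{"gripper": 1,"linear": [0.008,-0.06,-0.012],"delta_rot": [0,0,-0.25]},{"gripper": 1,"linear": [0.011,-0.08,-0.018],"delta_rot": [0,0,-0.38]},{"gripper": 1,"linear": [0.013,-0.088,-0.024],"delta_rot": [0,0,-0.48]},{"gripper": 1,"linear": [0.013,-0.09,-0.024],"delta_rot": [0,0,-0.517]},{"gripper": 1,"linear": [0.013,-0.09,-0.024],"delta_rot": [0,0,-0.517]},{"gripper": 1,"linear": [0.013,-0.09,-0.024],"delta_rot": [0,0,-0.517]}])

```text
clock: 7.45
position: [0.5701, -0.2488, 0.2222]
ee_rot: [-0.001, 0.609, 0.793, 0.0]
contact_force: [1.0, -0.0, -2.7]
width: 0.0296
gripper_force: 41.3
```

```bash
python3 - <<'E'
from h import *
st(); A=cam("top"); cv2.imwrite("pics/t4.png",A[0])
try: print(carton('A',*A,(.589,-.321)))
except Exception as e: print(e)
print(carton('B',*A,(.451,-.092)))
im,K,Rc,c=cam("side")
u,v=proj([[.58,-.28,.17]],K,Rc,c)[0].astype(int); print(u,v)
cv2.imwrite("pics/s4.png",cv2.resize(im[max(v-60,0):v+60,max(u-80,0):u+80],None,fx=4.5,fy=4.5,interpolation=cv2.INTER_CUBIC))
E
```

```text
t7.5 pos [ 0.5701 -0.2488  0.2222] phi104.94 zaxis [-0.0015  0.0014 -1.    ] q6 -0.78 w0.0296 gf41.3 F [ 1.  -0.  -2.7]
{'label': array([ 0.6032, -0.3295]), 'size': (22, 149), 'yaw': -29.7, 'centre': array([ 0.5858, -0.3196]), 'end': array([nan, nan])}
{'label': array([ 0.4512, -0.0934]), 'size': (33, 59), 'yaw': 167.1, 'centre': array([ 0.4707, -0.0979]), 'end': array([ 0.5246, -0.1099])}
309 131h.py:33: RuntimeWarning: Mean of empty slice.
  ys,xs=np.nonzero(cm); e=ray([[xs.mean(),ys.mean()]],H[k],K,Rc,c)[0,:2]
  ret = ret.dtype.type(ret / rcount)
```

View pics/s4.png

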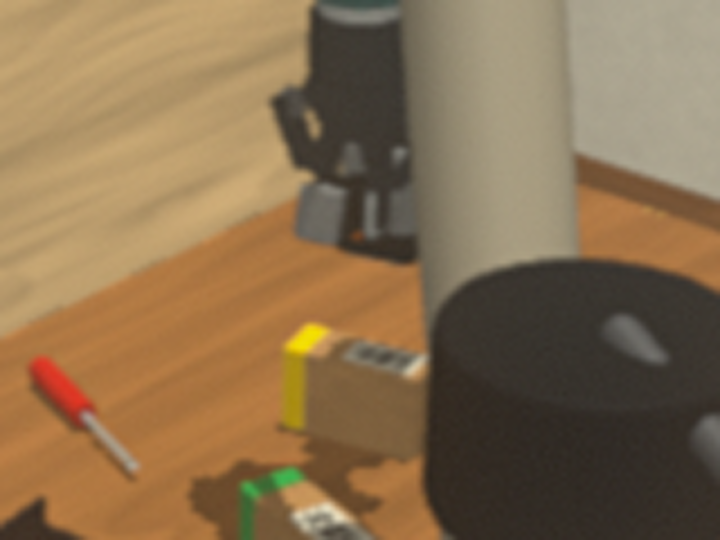

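The scanner hangs over the yellow carton, which is still in place with its label at crop position (385,358). I hold it still.

>>> send_rows(increments=[{"gripper": 1,"linear": [0,0,0.001],"delta_rot": [0,0,0]},{"gripper": 1,"linear": [0,0,0.001],"delta_rot": [0,0,0]},{"gripper": 1,"linear": [0,0,0.001],"delta_rot": [0,0,0]},{"gripper": 1,"linear": [0,0,0.001],"delta_rot": [0,0,0]},{"gripper": 1,"linear": [0,0,0.001],"delta_rot": [0,0,0]},{"gripper": 1,"linear": [0,0,0.001],"delta_rot": [0,0,0]},{"gripper": 1,"linear": [0,0,0.001],"delta_rot": [0,0,0]},{"gripper": 1,"linear": [0,0,0.001],"delta_rot": [0,0,0]}])

```text
clock: 8.35
position: [0.5704, -0.2492, 0.2243]
ee_rot: [0.0, 0.609, 0.793, 0.0]
contact_force: [-0.4, 0.8, -2.2]
width: 0.0297
gripper_force: 41.3
```

>>> send_rows(increments=[{"gripper": 1,"linear": [0,0,0],"delta_rot": [0,0,0]},{"gripper": 1,"linear": [0,0,0],"delta_rot": [0,0,0]},{"gripper": 1,"linear": [0,0,0],"delta_rot": [0,0,0]},{"gripper": 1,"linear": [0,0,0],"delta_rot": [0,0,0]},{"gripper": 1,"linear": [0,0,0],"delta_rot": [0,0,0]},{"gripper": 1,"linear": [0,0,0],"delta_rot": [0,0,0]},{"gripper": 1,"linear": [0,0,0],"delta_rot": [0,0,0]},{"gripper": 1,"linear": [0,0,0],"delta_rot": [0,0,0]}])

```text
clock: 9.15
position: [0.5705, -0.2492, 0.2243]
ee_rot: [0.0, 0.609, 0.793, 0.0]
contact_force: [-0.4, -0.2, -3.5]
width: 0.0295
gripper_force: 41.3
```

```bash
python3 - <<'E'
from h import *
st(); A=cam("side"); d=np.load("side0.npz")
for im,K,Rc,c in (A,(d["im"],d["K"],d["Rc"],d["c"])):
    print(carton('A',im,K,Rc,c,(.589,-.321)),carton('B',im,K,Rc,c,(.451,-.092)))
# tilt check from wrist view not possible; head bottom edge in side view
A=cam("top"); print(carton('B',*A,(.451,-.092)))
E
```

```text
t9.2 pos [ 0.5705 -0.2492  0.2243] phi104.89 zaxis [ 1.e-04  0.e+00 -1.e+00] q6 -0.78 w0.0295 gf41.3 F [-0.4 -0.2 -3.5]
{'label': array([ 0.6763, -0.5919]), 'size': (129, 340), 'yaw': -49.4, 'centre': array([ 0.6633, -0.5767]), 'end': array([ 0.6052, -0.2285])} {'label': array([ 0.2924, -0.0836]), 'size': (58, 166), 'yaw': 129.9, 'centre': array([ 0.3052, -0.099 ]), 'end': array([ 0.5055, -0.0785])}
{'label': array([ 0.4518, -0.0962]), 'size': (32, 56), 'yaw': 165.5, 'centre': array([ 0.4712, -0.1012]), 'end': array([ 0.5929, -0.2097])} {'label': array([ 0.448 , -0.0915]), 'size': (32, 56), 'yaw': 165.5, 'centre': array([ 0.4674, -0.0965]), 'end': array([ 0.5037, -0.0766])}
{'label': array([ 0.4512, -0.0934]), 'size': (33, 59), 'yaw': 167.1, 'centre': array([ 0.4707, -0.0979]), 'end': array([ 0.5246, -0.1099])}
```

>>> send_rows(increments=[{"gripper": 1,"linear": [-0.006,0.014,0.01],"delta_rot": [0,0,-0.03]},{"gripper": 1,"linear": [-0.02,0.045,0.01],"delta_rot": [0,0,-0.1]},{"gripper": 1,"linear": [-0.036,0.08,0.01],"delta_rot": [0,0,-0.18]},{"gripper": 1,"linear": [-0.052,0.115,0.01],"delta_rot": [0,0,-0.26]},{"gripper": 1,"linear": [-0.068,0.15,0.01],"delta_rot": [0,0,-0.34]},{"gripper": 1,"linear": [-0.084,0.185,0.008],"delta_rot": [0,0,-0.42]},{"gripper": 1,"linear": [-0.096,0.215,0.006],"delta_rot": [0,0,-0.47]},{"gripper": 1,"linear": [-0.102,0.229,0.003],"delta_rot": [0,0,-0.494]}])

```text
clock: 10.05
position: [0.467, -0.0177, 0.2278]
ee_rot: [-0.0, 0.785, 0.62, 0.001]
contact_force: [-0.1, 0.2, -2.8]
width: 0.0297
gripper_force: 41.4
```

>>> send_rows(increments=[{"gripper": 1,"linear": [0,0,0],"delta_rot": [0,0,0]},{"gripper": 1,"linear": [0,0,0],"delta_rot": [0,0,0]},{"gripper": 1,"linear": [0,0,0],"delta_rot": [0,0,0]}])

```text
clock: 10.35
position: [0.4694, -0.0211, 0.2277]
ee_rot: [0.001, 0.785, 0.62, 0.0]
contact_force: [-0.0, -0.0, -2.9]
width: 0.0296
gripper_force: 41.4
```

```bash
python3 - <<'E'
from h import *
st(); A=cam("top"); print(carton('A',*A,(.589,-.321)))
w0=cv2.imread("pics/w2.png"); w,K,Rc,c=cam("wrist"); cv2.imwrite("pics/w5.png",w)
cv2.imwrite("pics/cmp.png",np.hstack([w0[60:,100:400],w[60:,100:400]]))
im,K,Rc,c=cam("side"); u,v=proj([[.46,-.06,.17]],K,Rc,c)[0].astype(int); print(u,v)
cv2.imwrite("pics/s5.png",cv2.resize(im[max(v-60,0):v+70,max(u-80,0):u+80],None,fx=4.5,fy=4.5,interpolation=cv2.INTER_CUBIC))
E
```

```text
t10.3 pos [ 0.4694 -0.0211  0.2277] phi76.57 zaxis [ 1.4e-03 -9.0e-04 -1.0e+00] q6 0.04 w0.0296 gf41.4 F [-0.  -0.  -2.9]
{'label': array([ 0.5892, -0.3208]), 'size': (59, 33), 'yaw': -165.0, 'centre': array([ 0.6085, -0.3157]), 'end': array([ 0.657 , -0.3023])}
293 166
```

View pics/cmp.png

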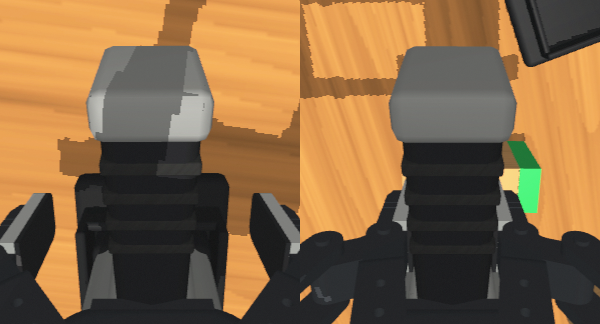

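View pics/s5.png

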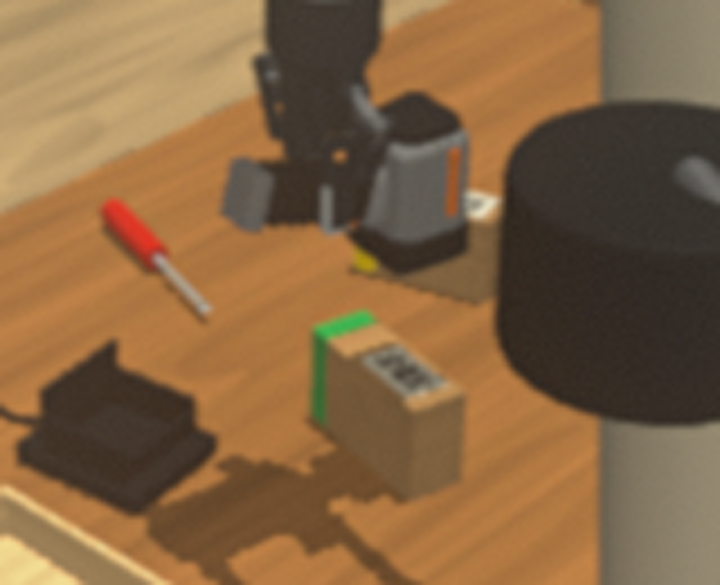

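The grip sits exactly as it did at the grasp: the cap is on the same pixels, so there is no slip or droop. The yellow carton is unmoved. The scanner is over the green label (crop 405,368), so I hold here.

>>> send_rows(increments=[{"gripper": 1,"linear": [0,0,0],"delta_rot": [0,0,0]},{"gripper": 1,"linear": [0,0,0],"delta_rot": [0,0,0]},{"gripper": 1,"linear": [0,0,0],"delta_rot": [0,0,0]},{"gripper": 1,"linear": [0,0,0],"delta_rot": [0,0,0]},{"gripper": 1,"linear": [0,0,0],"delta_rot": [0,0,0]},{"gripper": 1,"linear": [0,0,0],"delta_rot": [0,0,0]},{"gripper": 1,"linear": [0,0,0],"delta_rot": [0,0,0]},{"gripper": 1,"linear": [0,0,0],"delta_rot": [0,0,0]}])

```text
clock: 11.3
position: [0.4685, -0.0201, 0.2273]
ee_rot: [0.0, 0.785, 0.62, 0.0]
contact_force: [0.2, 0.5, -3.0]
width: 0.0296
gripper_force: 41.4
```

>>> send_rows(increments=[{"gripper": 1,"linear": [0,0,0],"delta_rot": [0,0,0]},{"gripper": 1,"linear": [0,0,0],"delta_rot": [0,0,0]},{"gripper": 1,"linear": [0,0,0],"delta_rot": [0,0,0]},{"gripper": 1,"linear": [0,0,0],"delta_rot": [0,0,0]},{"gripper": 1,"linear": [0,0,0],"delta_rot": [0,0,0]},{"gripper": 1,"linear": [0,0,0],"delta_rot": [0,0,0]},{"gripper": 1,"linear": [0,0,0],"delta_rot": [0,0,0]},{"gripper": 1,"linear": [0,0,0],"delta_rot": [0,0,0]}])

```text
clock: 12.1
position: [0.4684, -0.0202, 0.2273]
ee_rot: [0.0, 0.785, 0.62, -0.0]
contact_force: [0.2, 0.0, -2.8]
width: 0.0298
gripper_force: 41.4
```

```bash
python3 - <<'E'
from h import *
st(); A=cam("side"); print(carton('B',*A,(.451,-.092)))
E
```

```text
t12.1 pos [ 0.4684 -0.0202  0.2273] phi76.59 zaxis [ 0. -0. -1.] q6 0.04 w0.0298 gf41.4 F [ 0.2  0.  -2.8]
{'label': array([ 0.4489, -0.0907]), 'size': (29, 55), 'yaw': 165.5, 'centre': array([ 0.4682, -0.0957]), 'end': array([ 0.5039, -0.0759])}
```

>>> send_rows(increments=[{"gripper": 1,"linear": [0.003,0.004,0.01],"delta_rot": [0,0,0.06]},{"gripper": 1,"linear": [0.008,0.008,0.02],"delta_rot": [0,0,0.18]},{"gripper": 1,"linear": [0.014,0.014,0.02],"delta_rot": [0,0,0.31]},{"gripper": 1,"linear": [0.02,0.02,0.02],"delta_rot": [0,0,0.44]},{"gripper": 1,"linear": [0.026,0.026,0.02],"delta_rot": [0,0,0.57]},{"gripper": 1,"linear": [0.032,0.032,0.02],"delta_rot": [0,0,0.7]},{"gripper": 1,"linear": [0.038,0.038,0.02],"delta_rot": [0,0,0.83]},{"gripper": 1,"linear": [0.044,0.044,0.02],"delta_rot": [0,0,0.96]}])

```text
clock: 12.95
position: [0.5125, 0.024, 0.2472]
ee_rot: [-0.0, 0.407, 0.913, -0.0]
contact_force: [0.1, -0.6, -2.9]
width: 0.0292
gripper_force: 41.4
```

>>> send_rows(increments=[{"gripper": 1,"linear": [0.003,0.003,0],"delta_rot": [0,0,0.13]},{"gripper": 1,"linear": [0.006,0.006,0],"delta_rot": [0,0,0.26]},{"gripper": 1,"linear": [0.009,0.009,0],"delta_rot": [0,0,0.39]},{"gripper": 1,"linear": [0.012,0.012,0],"delta_rot": [0,0,0.52]},{"gripper": 1,"linear": [0.015,0.015,0],"delta_rot": [0,0,0.65]},{"gripper": 1,"linear": [0.018,0.017,0],"delta_rot": [0,0,0.78]},{"gripper": 1,"linear": [0.018,0.017,0],"delta_rot": [0,0,0.9]},{"gripper": 1,"linear": [0.018,0.017,0],"delta_rot": [0,0,0.971]}])

```text
clock: 13.75
position: [0.5302, 0.0408, 0.247]
ee_rot: [-0.001, -0.065, 0.998, -0.0]
contact_force: [-0.6, 1.0, -2.1]
width: 0.0295
gripper_force: 41.4
```

>>> send_rows(increments=[{"gripper": 1,"linear": [0,0,0],"delta_rot": [0,0,0]},{"gripper": 1,"linear": [0,0,-0.03],"delta_rot": [0,0,0]},{"gripper": 1,"linear": [0,0,-0.06],"delta_rot": [0,0,0]},{"gripper": 1,"linear": [0,0,-0.09],"delta_rot": [0,0,0]},{"gripper": 1,"linear": [0,0,-0.1],"delta_rot": [0,0,0]},{"gripper": 1,"linear": [0,0,-0.1],"delta_rot": [0,0,0]},{"gripper": 1,"linear": [0,0,-0.1],"delta_rot": [0,0,0]}])

```text
clock: 14.45
position: [0.5315, 0.0407, 0.1484]
ee_rot: [0.001, -0.063, 0.998, -0.0]
contact_force: [1.1, 0.6, -2.0]
width: 0.0294
gripper_force: 41.3
```

```bash
python3 - <<'E'
from h import *
st()
E
```

```text
t14.4 pos [0.5315 0.0407 0.1484] phi-172.80 zaxis [ 2.e-03 -1.e-04 -1.e+00] q6 -1.75 w0.0294 gf41.3 F [ 1.1  0.6 -2. ]
```

>>> send_rows(increments=[{"gripper": 1,"linear": [0,0,-0.012],"delta_rot": [0,0,0]},{"gripper": 1,"linear": [0,0,-0.024],"delta_rot": [0,0,0]},{"gripper": 1,"linear": [0,0,-0.036],"delta_rot": [0,0,0]},{"gripper": 1,"linear": [0,0,-0.046],"delta_rot": [0,0,0]},{"gripper": 1,"linear": [0,0,-0.054],"delta_rot": [0,0,0]},{"gripper": 1,"linear": [0,0,-0.06],"delta_rot": [0,0,0]},{"gripper": 1,"linear": [0,0,-0.066],"delta_rot": [0,0,0]},{"gripper": 1,"linear": [0,0,-0.072],"delta_rot": [0,0,0]}])

```text
clock: 15.25
position: [0.5307, 0.0408, 0.075]
ee_rot: [0.0, -0.063, 0.998, 0.0]
contact_force: [-0.5, 0.3, -2.0]
width: 0.0295
gripper_force: 41.4
```

>>> send_rows(increments=[{"gripper": 1,"linear": [0,0,-0.003],"delta_rot": [0,0,0]},{"gripper": 1,"linear": [0,0,-0.006],"delta_rot": [0,0,0]},{"gripper": 1,"linear": [0,0,-0.008],"delta_rot": [0,0,0]},{"gripper": 1,"linear": [0,0,-0.008],"delta_rot": [0,0,0]},{"gripper": 1,"linear": [0,0,-0.008],"delta_rot": [0,0,0]}])

```text
clock: 15.75
position: [0.5308, 0.0408, 0.0676]
ee_rot: [0.0, -0.063, 0.998, 0.0]
contact_force: [-0.0, -0.6, -1.2]
width: 0.0301
gripper_force: 41.4
```

```bash
python3 - <<'E'
from h import *
st()
E
```

```text
t15.8 pos [0.5308 0.0408 0.0676] phi-172.77 zaxis [ 8.e-04  1.e-04 -1.e+00] q6 -1.75 w0.0301 gf41.4 F [-0.  -0.6 -1.2]
```

>>> send_rows(increments=[{"gripper": 1,"linear": [0,0,-0.001],"delta_rot": [0,0,0]},{"gripper": 1,"linear": [0,0,-0.001],"delta_rot": [0,0,0]},{"gripper": -1,"linear": [0,0,-0.001],"delta_rot": [0,0,0]},{"gripper": -1,"linear": [0,0,-0.001],"delta_rot": [0,0,0]},{"gripper": -1,"linear": [0,0,-0.001],"delta_rot": [0,0,0]},{"gripper": -1,"linear": [0,0,-0.001],"delta_rot": [0,0,0]},{"gripper": -1,"linear": [0,0,-0.001],"delta_rot": [0,0,0]},{"gripper": -1,"linear": [0,0,-0.001],"delta_rot": [0,0,0]}])

```text
clock: 16.55
position: [0.5305, 0.0408, 0.0662]
ee_rot: [-0.0, -0.063, 0.998, 0.0]
contact_force: [-0.0, -0.4, -0.2]
width: 0.0854
gripper_force: 0.0
```

>>> send_rows(increments=[{"gripper": -1,"linear": [0,0,0],"delta_rot": [0,0,0]},{"gripper": -1,"linear": [0,0,0.0],"delta_rot": [0,0,0]},{"gripper": -1,"linear": [0,0,0.03],"delta_rot": [0,0,0]},{"gripper": -1,"linear": [0,0,0.07],"delta_rot": [0,0,0]},{"gripper": -1,"linear": [0,0,0.11],"delta_rot": [0,0,0]},{"gripper": -1,"linear": [0,0,0.15],"delta_rot": [0,0,0]},{"gripper": -1,"linear": [0,0,0.19],"delta_rot": [0,0,0]},{"gripper": -1,"linear": [0,0,0.23],"delta_rot": [0,0,0]}])

```text
clock: 17.35
position: [0.5301, 0.0409, 0.2981]
ee_rot: [0.0, -0.063, 0.998, 0.0]
contact_force: [-0.1, -0.5, -1.1]
width: 0.0859
gripper_force: 0.0
```

>>> send_rows(increments=[{"gripper": -1,"linear": [-0.002,-0.002,0.03],"delta_rot": [0,0,-0.034]},{"gripper": -1,"linear": [-0.004,-0.005,0.064],"delta_rot": [0,0,-0.034]},{"gripper": -1,"linear": [-0.004,-0.005,0.064],"delta_rot": [0,0,-0.034]},{"gripper": -1,"linear": [-0.004,-0.005,0.064],"delta_rot": [0,0,-0.034]}])

```text
clock: 17.75
position: [0.5265, 0.0358, 0.3608]
ee_rot: [0.001, -0.046, 0.999, 0.0]
contact_force: [-0.2, -0.3, -0.7]
width: 0.0856
gripper_force: 0.0
```

```bash
python3 - <<'E'
from h import *
st(); im,K,Rc,c=cam("wrist"); cv2.imwrite("pics/w6.png",im)
w0=cv2.imread("pics/w1.png"); d=cv2.absdiff(w0,im).max(2)[90:250,215:300]; print("diff px",(d>40).sum(), d.mean())
A=(K,Rc,c)
print("head top edges", ray([[258,198.5],[258,238],[236,218],[280.3,218]],.12,*A).round(4))
cv2.imwrite("pics/cmp2.png",cv2.resize(np.hstack([w0[80:260,200:310],im[80:260,200:310]]),None,fx=3,fy=3))
A=cam("top"); print(carton('A',*A,(.589,-.321)),carton('B',*A,(.451,-.092)))
E
```

```text
t17.8 pos [0.5265 0.0358 0.3608] phi-174.72 zaxis [ 1.5e-03  1.0e-04 -1.0e+00] q6 -1.73 w0.0856 gf0.0 F [-0.2 -0.3 -0.7]
diff px 238 4.927573529411765
head top edges [[0.579  0.0478 0.12  ]
 [0.6308 0.0529 0.12  ]
 [0.6065 0.0235 0.12  ]
 [0.6015 0.0775 0.12  ]]
{'label': array([ 0.5892, -0.3208]), 'size': (59, 33), 'yaw': -165.0, 'centre': array([ 0.6085, -0.3157]), 'end': array([ 0.6569, -0.3023])} {'label': array([ 0.451 , -0.0925]), 'size': (33, 60), 'yaw': 166.1, 'centre': array([ 0.4704, -0.0973]), 'end': array([ 0.5245, -0.1103])}
```

View pics/cmp2.png

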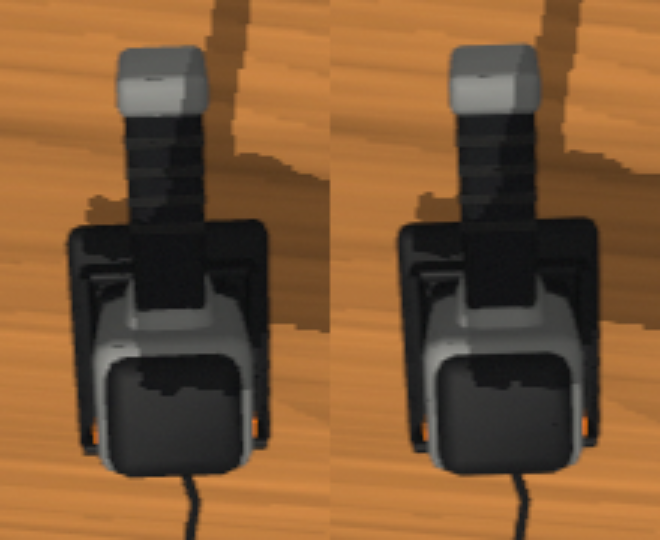

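The scanner is fully home; the picture matches the first one. Now a look straight down at the rack.

>>> send_rows(increments=[{"gripper": -1,"linear": [-0.02,0.045,0.03],"delta_rot": [0,0,0]},{"gripper": -1,"linear": [-0.04,0.09,0.06],"delta_rot": [0,0,0]},{"gripper": -1,"linear": [-0.06,0.135,0.06],"delta_rot": [0,0,0]},{"gripper": -1,"linear": [-0.08,0.18,0.06],"delta_rot": [0,0,0]},{"gripper": -1,"linear": [-0.1,0.225,0.06],"delta_rot": [0,0,0]},{"gripper": -1,"linear": [-0.106,0.27,0.06],"delta_rot": [0,0,0]},{"gripper": -1,"linear": [-0.106,0.274,0.06],"delta_rot": [0,0,0]},{"gripper": -1,"linear": [-0.106,0.274,0.06],"delta_rot": [0,0,0]}])

```text
clock: 18.65
position: [0.4198, 0.3111, 0.4184]
ee_rot: [-0.002, -0.048, 0.999, -0.001]
contact_force: [0.8, -0.2, -0.3]
width: 0.0856
gripper_force: 0.0
```

```bash
python3 - <<'E'
from h import *
st(); im,K,Rc,c=cam("wrist"); cv2.imwrite("pics/w7.png",im); np.savez("w7.npz",im=im,K=K,Rc=Rc,c=c)
print(c, proj([[.41,.46,.045],[.41,.16,.045],[.59,.46,.045],[.59,.16,.045]],K,Rc,c).round())
E
```

```text
t18.6 pos [0.4198 0.3111 0.4184] phi-174.52 zaxis [-0.003  -0.0019 -1.    ] q6 -1.16 w0.0856 gf0.0 F [ 0.8 -0.2 -0.3]
[0.34331387 0.30433074 0.56156376] [[350. 142.]
 [153. 123.]
 [330. 247.]
 [152. 232.]]
```

View pics/w7.png

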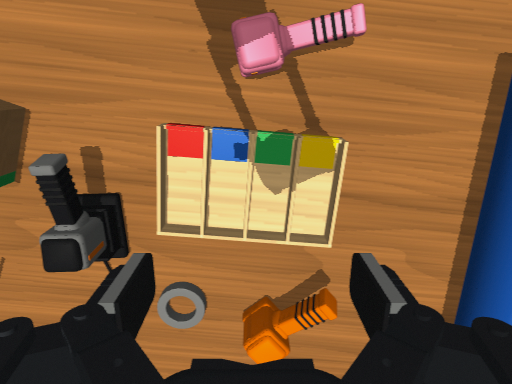

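The wrist view shows the rack rim from (157,124) to (348,140) at the front and (157,235) to (331,246) at the back, with bays red, blue, green, yellow from left to right.

```bash
python3 - <<'E'
from h import *
d=np.load("w7.npz"); im=d["im"];A=(d["K"],d["Rc"],d["c"])
# wall tops: sample along lines of constant world x at z=.045, wood-light mask
hsv=cv2.cvtColor(im,cv2.COLOR_BGR2HSV)
ys=np.arange(.14,.48,.001)
for x in (.50,.53,.56):
    p=proj(np.c_[np.full(len(ys),x),ys,np.full(len(ys),.045)],*A)
    v=cv2.remap(im,p[:,:1].astype(np.float32),p[:,1:].astype(np.float32),1)[:,0].astype(int)
    b=v.sum(1)//3
    print(x,' '.join(map(str,b)))
# colour cards
for k,x0 in dict(A=320,B=275,C=230,D=186).items():
    h=hsv[...,0]; lo,hi=HUE[k]; lo-=3
    m=(((h>=lo)&(h<=hi+2))|((h>172) if k=='D' else False))&(hsv[...,1]>150)
    z=np.zeros(m.shape,bool); z[122:172,x0-24:x0+24]=1; m&=z
    yy,xx=np.nonzero(m); ct=np.c_[xx,yy]; g=ray(ct,.0095,*A); print(k,len(xx),np.percentile(g[:,:2],[2,50,98],axis=0).round(4).tolist())
E
```

```text
0.5 103 104 104 104 104 104 103 103 103 103 103 103 104 104 104 104 104 104 104 104 104 104 104 103 120 148 174 190 198 198 186 154 111 72 71 71 71 73 78 88 103 116 121 144 175 191 199 199 199 199 199 199 199 199 199 199 199 199 198 198 198 198 198 198 198 198 198 198 197 198 197 197 197 197 197 197 197 198 197 197 197 197 197 197 197 196 196 197 197 197 196 196 196 197 197 195 188 186 189 195 199 200 178 142 92 74 78 95 121 163 184 196 196 196 197 196 196 196 196 195 195 195 195 194 194 195 194 193 194 194 195 195 195 195 195 195 195 194 194 194 194 193 193 193 193 194 194 194 195 195 195 195 195 195 195 195 195 194 194 193 193 193 193 194 194 195 195 193 181 178 183 193 200 201 184 160 128 130 164 183 194 194 194 194 194 194 194 195 195 195 195 194 195 195 195 195 195 195 195 194 194 194 195 195 195 195 190 179 159 140 125 119 119 118 118 119 119 119 120 120 120 120 120 121 144 170 188 196 197 196 196 196 197 197 197 187 162 123 89 79 104 150 177 195 198 197 194 195 195 197 198 198 198 198 198 198 198 198 198 198 198 198 198 199 199 199 199 199 199 199 199 199 199 200 200 199 200 2
[... 2480 characters left out ...]
 208 209 209 208 208 208 208 208 208 207 207 205 189 162 121 86 81 104 154 181 198 199 196 189 190 194 200 203 203 204 204 204 204 204 204 204 204 204 204 204 204 204 204 204 203 202 201 200 200 200 200 200 200 199 200 200 200 200 200 200 200 200 200 200 200 200 200 200 200 200 201 201 201 201 201 201 201 202 201 188 165 128 95 87 82 81 80 79 77 100 152 179 198 200 191 169 141 112 111 110 110 110 110 110 110 110 110 110 110 110 110 110 110 110 110 110
A 1160 [[0.4095, 0.3924], [0.435, 0.4204], [0.4617, 0.4487]]
B 1057 [[0.4113, 0.3199], [0.4374, 0.3476], [0.4618, 0.3749]]
C 1078 [[0.4122, 0.2474], [0.4383, 0.2749], [0.4629, 0.3027]]
D 1182 [[0.4126, 0.1738], [0.4378, 0.2016], [0.4644, 0.23]]
```

Rack: centre about (0.500, 0.311), yaw about 0.7°. The yellow bay is at (0.4995, 0.419) and the green at (0.5005, 0.347). Now I go for the yellow carton with the tool at φ ≈ 15°.

>>> send_rows(increments=[{"gripper": -1,"linear": [0.008,-0.02,-0.02],"delta_rot": [0,0,-0.1]},{"gripper": -1,"linear": [0.017,-0.05,-0.04],"delta_rot": [0,0,-0.24]},{"gripper": -1,"linear": [0.026,-0.08,-0.06],"delta_rot": [0,0,-0.38]},{"gripper": -1,"linear": [0.035,-0.11,-0.08],"delta_rot": [0,0,-0.52]},{"gripper": -1,"linear": [0.044,-0.14,-0.1],"delta_rot": [0,0,-0.66]},{"gripper": -1,"linear": [0.053,-0.17,-0.1],"delta_rot": [0,0,-0.8]},{"gripper": -1,"linear": [0.062,-0.2,-0.1],"delta_rot": [0,0,-0.94]},{"gripper": -1,"linear": [0.07,-0.23,-0.1],"delta_rot": [0,0,-1.08]}])

```text
clock: 19.5
position: [0.4901, 0.0762, 0.3197]
ee_rot: [-0.0, 0.478, 0.878, -0.001]
contact_force: [0.4, 0.2, 0.3]
width: 0.0855
gripper_force: 0.0
```

>>> send_rows(increments=[{"gripper": -1,"linear": [0.009,-0.03,-0.01],"delta_rot": [0,0,-0.14]},{"gripper": -1,"linear": [0.018,-0.06,-0.02],"delta_rot": [0,0,-0.28]},{"gripper": -1,"linear": [0.027,-0.09,-0.03],"delta_rot": [0,0,-0.42]},{"gripper": -1,"linear": [0.036,-0.12,-0.04],"delta_rot": [0,0,-0.56]},{"gripper": -1,"linear": [0.045,-0.15,-0.05],"delta_rot": [0,0,-0.7]},{"gripper": -1,"linear": [0.054,-0.18,-0.05],"delta_rot": [0,0,-0.84]},{"gripper": -1,"linear": [0.063,-0.21,-0.05],"delta_rot": [0,0,-0.98]},{"gripper": -1,"linear": [0.07,-0.24,-0.05],"delta_rot": [0,0,-1.12]}])

```text
clock: 20.3
position: [0.5592, -0.1638, 0.2697]
ee_rot: [-0.0, 0.872, 0.49, -0.001]
contact_force: [0.1, -0.3, 0.5]
width: 0.0853
gripper_force: 0.0
```

>>> send_rows(increments=[{"gripper": -1,"linear": [0.01,-0.03,0],"delta_rot": [0,0,-0.14]},{"gripper": -1,"linear": [0.02,-0.06,0],"delta_rot": [0,0,-0.28]},{"gripper": -1,"linear": [0.03,-0.09,0],"delta_rot": [0,0,-0.42]},{"gripper": -1,"linear": [0.04,-0.12,0],"delta_rot": [0,0,-0.56]},{"gripper": -1,"linear": [0.048,-0.15,0],"delta_rot": [0,0,-0.7]},{"gripper": -1,"linear": [0.048,-0.156,0],"delta_rot": [0,0,-0.778]},{"gripper": -1,"linear": [0.048,-0.156,0],"delta_rot": [0,0,-0.778]},{"gripper": -1,"linear": [0.048,-0.156,0],"delta_rot": [0,0,-0.778]}])

```text
clock: 21.1
position: [0.607, -0.3173, 0.2698]
ee_rot: [-0.0, 0.992, 0.127, -0.001]
contact_force: [0.5, 0.7, 0.1]
width: 0.0853
gripper_force: 0.0
```

```bash
python3 - <<'E'
from h import *
st(); A=cam("wrist"); cv2.imwrite("pics/w8.png",A[0]); 
try: print(carton('A',*A,(.589,-.321)))
except Exception as e: print(e)
A=cam("top"); print(carton('B',*A,(.451,-.092)))
E
```

```text
t21.1 pos [ 0.607  -0.3173  0.2698] phi14.62 zaxis [-1.4e-03  7.0e-04 -1.0e+00] q6 0.73 w0.0853 gf0.0 F [0.5 0.7 0.1]
{'label': array([ 0.5872, -0.3197]), 'size': (59, 34), 'yaw': -165.4, 'centre': array([ 0.6066, -0.3146]), 'end': array([ 0.6571, -0.3011])}
{'label': array([ 0.4514, -0.0922]), 'size': (33, 58), 'yaw': 167.0, 'centre': array([ 0.4709, -0.0967]), 'end': array([ 0.5245, -0.1103])}
```

>>> send_rows(increments=[{"gripper": -1,"linear": [0,0.002,-0.03],"delta_rot": [0,0,0.003]},{"gripper": -1,"linear": [0,0.002,-0.07],"delta_rot": [0,0,0.003]},{"gripper": -1,"linear": [0,0.002,-0.11],"delta_rot": [0,0,0.003]},{"gripper": -1,"linear": [0,0.002,-0.15],"delta_rot": [0,0,0.003]},{"gripper": -1,"linear": [0,0.002,-0.18],"delta_rot": [0,0,0.003]},{"gripper": -1,"linear": [0,0.002,-0.205],"delta_rot": [0,0,0.003]},{"gripper": -1,"linear": [0,0.002,-0.22],"delta_rot": [0,0,0.003]},{"gripper": -1,"linear": [0,0.002,-0.23],"delta_rot": [0,0,0.003]}])

```text
clock: 22.0
position: [0.6082, -0.3134, 0.0395]
ee_rot: [-0.0, 0.992, 0.13, -0.0]
contact_force: [0.6, -0.8, -0.0]
width: 0.0856
gripper_force: 0.0
```

>>> send_rows(increments=[{"gripper": -1,"linear": [0,0,0],"delta_rot": [0,0,0]},{"gripper": 1,"linear": [0,0,0],"delta_rot": [0,0,0]},{"gripper": 1,"linear": [0,0,0],"delta_rot": [0,0,0]},{"gripper": 1,"linear": [0,0,0],"delta_rot": [0,0,0]},{"gripper": 1,"linear": [0,0,0],"delta_rot": [0,0,0]},{"gripper": 1,"linear": [0,0,0],"delta_rot": [0,0,0]},{"gripper": 1,"linear": [0,0,0],"delta_rot": [0,0,0]},{"gripper": 1,"linear": [0,0,0],"delta_rot": [0,0,0]}], newtons=40)

```text
clock: 22.8
position: [0.6092, -0.3144, 0.0418]
ee_rot: [0.001, 0.992, 0.129, 0.001]
contact_force: [-0.1, 2.0, 6.6]
width: 0.0456
gripper_force: 42.0
```

>>> send_rows(increments=[{"gripper": 1,"linear": [0,0,0.01],"delta_rot": [0,0,0]},{"gripper": 1,"linear": [0,0,0.03],"delta_rot": [0,0,0]},{"gripper": 1,"linear": [0,0,0.06],"delta_rot": [0,0,0]},{"gripper": 1,"linear": [0,0,0.09],"delta_rot": [0,0,0]},{"gripper": 1,"linear": [0,0,0.12],"delta_rot": [0,0,0]},{"gripper": 1,"linear": [0,0,0.15],"delta_rot": [0,0,0]},{"gripper": 1,"linear": [0,0,0.18],"delta_rot": [0,0,0]},{"gripper": 1,"linear": [0,0,0.2],"delta_rot": [0,0,0]}])

```text
clock: 23.6
position: [0.6086, -0.3145, 0.2429]
ee_rot: [0.001, 0.992, 0.129, 0.001]
contact_force: [1.2, 0.4, -1.7]
width: 0.0459
gripper_force: 41.6
```

```bash
python3 - <<'E'
from h import *
st(); A=cam("wrist"); cv2.imwrite("pics/w9.png",A[0])
E
```

```text
t23.6 pos [ 0.6086 -0.3145  0.2429] phi14.82 zaxis [ 0.0019 -0.0016 -1.    ] q6 0.73 w0.0459 gf41.6 F [ 1.2  0.4 -1.7]
```

Yellow carton held. Carrying it over to the yellow bay with a turn of +166°.

>>> send_rows(increments=[{"gripper": 1,"linear": [-0.002,0.015,0],"delta_rot": [0,0,0.06]},{"gripper": 1,"linear": [-0.006,0.04,0],"delta_rot": [0,0,0.17]},{"gripper": 1,"linear": [-0.011,0.074,0],"delta_rot": [0,0,0.3]},{"gripper": 1,"linear": [-0.016,0.108,0],"delta_rot": [0,0,0.43]},{"gripper": 1,"linear": [-0.021,0.142,0],"delta_rot": [0,0,0.56]},{"gripper": 1,"linear": [-0.026,0.176,0],"delta_rot": [0,0,0.69]},{"gripper": 1,"linear": [-0.031,0.21,0],"delta_rot": [0,0,0.82]},{"gripper": 1,"linear": [-0.036,0.244,0],"delta_rot": [0,0,0.95]}])

```text
clock: 24.45
position: [0.5714, -0.0688, 0.2394]
ee_rot: [-0.001, 0.821, 0.57, -0.001]
contact_force: [-0.3, -0.2, -1.8]
width: 0.0457
gripper_force: 41.6
```

>>> send_rows(increments=[{"gripper": 1,"linear": [-0.005,0.034,0],"delta_rot": [0,0,0.13]},{"gripper": 1,"linear": [-0.01,0.068,0],"delta_rot": [0,0,0.26]},{"gripper": 1,"linear": [-0.015,0.102,0],"delta_rot": [0,0,0.39]},{"gripper": 1,"linear": [-0.02,0.136,0],"delta_rot": [0,0,0.52]},{"gripper": 1,"linear": [-0.025,0.17,0],"delta_rot": [0,0,0.65]},{"gripper": 1,"linear": [-0.03,0.204,0],"delta_rot": [0,0,0.78]},{"gripper": 1,"linear": [-0.035,0.238,0],"delta_rot": [0,0,0.91]},{"gripper": 1,"linear": [-0.04,0.272,0],"delta_rot": [0,0,1.04]}])

```text
clock: 25.25
position: [0.5315, 0.2029, 0.2394]
ee_rot: [-0.001, 0.429, 0.903, -0.001]
contact_force: [1.3, 0.1, -1.4]
width: 0.0454
gripper_force: 41.6
```

>>> send_rows(increments=[{"gripper": 1,"linear": [-0.005,0.034,0],"delta_rot": [0,0,0.13]},{"gripper": 1,"linear": [-0.01,0.068,0],"delta_rot": [0,0,0.26]},{"gripper": 1,"linear": [-0.015,0.102,0],"delta_rot": [0,0,0.39]},{"gripper": 1,"linear": [-0.022,0.136,0],"delta_rot": [0,0,0.52]},{"gripper": 1,"linear": [-0.028,0.17,0],"delta_rot": [0,0,0.65]},{"gripper": 1,"linear": [-0.031,0.2,0],"delta_rot": [0,0,0.78]},{"gripper": 1,"linear": [-0.033,0.214,0],"delta_rot": [0,0,0.88]},{"gripper": 1,"linear": [-0.033,0.2175,0],"delta_rot": [0,0,0.905]}])

```text
clock: 26.05
position: [0.4984, 0.4208, 0.2389]
ee_rot: [-0.001, -0.008, 1.0, -0.0]
contact_force: [-0.4, -0.3, -2.7]
width: 0.0455
gripper_force: 41.7
```

>>> send_rows(increments=[{"gripper": 1,"linear": [0,0,0],"delta_rot": [0,0,0]},{"gripper": 1,"linear": [0,0,-0.02],"delta_rot": [0,0,0]},{"gripper": 1,"linear": [0,0,-0.05],"delta_rot": [0,0,0]},{"gripper": 1,"linear": [0,0,-0.08],"delta_rot": [0,0,0]},{"gripper": 1,"linear": [0,0,-0.1],"delta_rot": [0,0,0]},{"gripper": 1,"linear": [0,0,-0.1],"delta_rot": [0,0,0]},{"gripper": 1,"linear": [0,0,-0.1],"delta_rot": [0,0,0]}])

```text
clock: 26.75
position: [0.4999, 0.4183, 0.1406]
ee_rot: [-0.0, -0.005, 1.0, -0.0]
contact_force: [0.3, 0.7, -1.6]
width: 0.0456
gripper_force: 41.6
```

```bash
python3 - <<'E'
from h import *
st(); A=cam("side"); im,K,Rc,c=A
u,v=proj([[.5,.41,.1]],K,Rc,c)[0].astype(int); print(u,v)
a=im[max(v-75,0):v+75,max(u-100,0):u+100]
w=cam("wrist")[0]
cv2.imwrite("pics/p10.png",cv2.resize(np.hstack([cv2.resize(a,(400,300)),cv2.resize(w,(400,300))]),None,fx=1,fy=1))
B=cam("top"); print(carton('B',*B,(.451,-.092)))
E
```

```text
t26.8 pos [0.4999 0.4183 0.1406] phi-179.41 zaxis [-0.e+00 -4.e-04 -1.e+00] q6 -0.99 w0.0456 gf41.6 F [ 0.3  0.7 -1.6]
166 250
{'label': array([ 0.451 , -0.0924]), 'size': (33, 60), 'yaw': 166.1, 'centre': array([ 0.4704, -0.0972]), 'end': array([ 0.5243, -0.1099])}
```

View pics/p10.png

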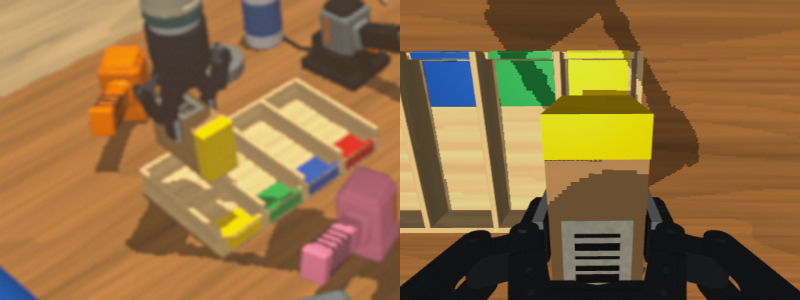

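This picture (my last allowed view) shows the yellow carton over the yellow bay, yellow end to the front and aligned with the walls. I lower it.

>>> send_rows(increments=[{"gripper": 1,"linear": [0,0,-0.012],"delta_rot": [0,0,0]},{"gripper": 1,"linear": [0,0,-0.026],"delta_rot": [0,0,0]},{"gripper": 1,"linear": [0,0,-0.04],"delta_rot": [0,0,0]},{"gripper": 1,"linear": [0,0,-0.054],"delta_rot": [0,0,0]},{"gripper": 1,"linear": [0,0,-0.066],"delta_rot": [0,0,0]},{"gripper": 1,"linear": [0,0,-0.076],"delta_rot": [0,0,0]},{"gripper": 1,"linear": [0,0,-0.082],"delta_rot": [0,0,0]},{"gripper": 1,"linear": [0,0,-0.086],"delta_rot": [0,0,0]}])

```text
clock: 27.7
position: [0.4994, 0.4193, 0.0536]
ee_rot: [-0.0, -0.006, 1.0, -0.0]
contact_force: [-0.4, 0.2, -1.2]
width: 0.0454
gripper_force: 41.8
```

>>> send_rows(increments=[{"gripper": 1,"linear": [0,0,-0.001],"delta_rot": [0,0,0]},{"gripper": 1,"linear": [0,0,-0.002],"delta_rot": [0,0,0]},{"gripper": 1,"linear": [0,0,-0.003],"delta_rot": [0,0,0]},{"gripper": 1,"linear": [0,0,-0.003],"delta_rot": [0,0,0]}])

```text
clock: 28.1
position: [0.4996, 0.4195, 0.0517]
ee_rot: [0.0, -0.006, 1.0, 0.0]
contact_force: [0.3, 0.7, -2.0]
width: 0.0458
gripper_force: 41.8
```

>>> send_rows(increments=[{"gripper": 1,"linear": [0,0,-0.001],"delta_rot": [0,0,0]},{"gripper": 1,"linear": [0,0,-0.002],"delta_rot": [0,0,0]},{"gripper": 1,"linear": [0,0,-0.002],"delta_rot": [0,0,0]}])

```text
clock: 28.4
position: [0.4999, 0.4195, 0.0509]
ee_rot: [0.001, -0.006, 1.0, 0.0]
contact_force: [-0.4, -1.1, 4.8]
width: 0.0459
gripper_force: 42.4
```

Contact with the floor. I open the fingers part-way and lift.

>>> send_rows(increments=[{"gripper": -0.35,"linear": [0,0,0],"delta_rot": [0,0,0]},{"gripper": -0.35,"linear": [0,0,0],"delta_rot": [0,0,0]},{"gripper": -0.35,"linear": [0,0,0],"delta_rot": [0,0,0]},{"gripper": -0.35,"linear": [0,0,0],"delta_rot": [0,0,0]},{"gripper": -0.35,"linear": [0,0,0.02],"delta_rot": [0,0,0]},{"gripper": -0.35,"linear": [0,0,0.06],"delta_rot": [0,0,0]},{"gripper": -0.35,"linear": [0,0,0.1],"delta_rot": [0,0,0]},{"gripper": -0.35,"linear": [0,0,0.14],"delta_rot": [0,0,0]}])

```text
clock: 29.2
position: [0.4992, 0.4192, 0.1905]
ee_rot: [-0.0, -0.006, 1.0, -0.0]
contact_force: [1.3, -0.0, 0.2]
width: 0.0577
gripper_force: 0.0
```

```bash
python3 - <<'E'
from h import *
st(); H['A']=.085
A=cam("wrist"); print(carton('A',*A,(.519,.419)))
B=cam("top"); print(carton('A',*B,(.519,.419)),carton('B',*B,(.451,-.092)))
E
```

```text
t29.2 pos [0.4992 0.4192 0.1905] phi-179.30 zaxis [-5.e-04 -3.e-04 -1.e+00] q6 -0.99 w0.0577 gf0.0 F [ 1.3 -0.   0.2]
{'label': array([0.5227, 0.4192]), 'size': (60, 34), 'yaw': 0.7, 'centre': array([0.5027, 0.419 ]), 'end': array([0.436 , 0.4188])}
{'label': array([0.5223, 0.4179]), 'size': (56, 32), 'yaw': 1.6, 'centre': array([0.5023, 0.4173]), 'end': array([0.4368, 0.404 ])} {'label': array([ 0.451 , -0.0924]), 'size': (33, 60), 'yaw': 166.1, 'centre': array([ 0.4704, -0.0972]), 'end': array([ 0.5243, -0.1099])}
```

Yellow is filed: label read at 0.085 m height with the right size, yaw 0.7°. Now to the green carton.

>>> send_rows(increments=[{"gripper": -1,"linear": [0,-0.01,0.04],"delta_rot": [0,0,-0.02]},{"gripper": -1,"linear": [-0.002,-0.04,0.08],"delta_rot": [0,0,-0.05]},{"gripper": -1,"linear": [-0.005,-0.08,0.08],"delta_rot": [0,0,-0.08]},{"gripper": -1,"linear": [-0.008,-0.12,0.08],"delta_rot": [0,0,-0.11]},{"gripper": -1,"linear": [-0.01,-0.16,0.08],"delta_rot": [0,0,-0.14]},{"gripper": -1,"linear": [-0.012,-0.2,0.08],"delta_rot": [0,0,-0.17]},{"gripper": -1,"linear": [-0.014,-0.24,0.08],"delta_rot": [0,0,-0.2]},{"gripper": -1,"linear": [-0.016,-0.28,0.08],"delta_rot": [0,0,-0.22]}])

```text
clock: 30.1
position: [0.4829, 0.1378, 0.2687]
ee_rot: [-0.0, 0.104, 0.995, -0.0]
contact_force: [2.0, 0.1, -0.1]
width: 0.0854
gripper_force: 0.0
```

>>> send_rows(increments=[{"gripper": -1,"linear": [-0.002,-0.04,0],"delta_rot": [0,0,-0.01]},{"gripper": -1,"linear": [-0.004,-0.08,0],"delta_rot": [0,0,-0.02]},{"gripper": -1,"linear": [-0.006,-0.12,0],"delta_rot": [0,0,-0.03]},{"gripper": -1,"linear": [-0.008,-0.16,0],"delta_rot": [0,0,-0.035]},{"gripper": -1,"linear": [-0.01,-0.2,0],"delta_rot": [0,0,-0.035]},{"gripper": -1,"linear": [-0.012,-0.236,0],"delta_rot": [0,0,-0.035]},{"gripper": -1,"linear": [-0.012,-0.236,0],"delta_rot": [0,0,-0.035]},{"gripper": -1,"linear": [-0.012,-0.236,0],"delta_rot": [0,0,-0.035]}])

```text
clock: 30.9
position: [0.4711, -0.097, 0.2687]
ee_rot: [-0.001, 0.122, 0.993, 0.001]
contact_force: [-0.0, 0.1, -0.3]
width: 0.0852
gripper_force: 0.0
```

```bash
python3 - <<'E'
from h import *
st(); A=cam("wrist"); print(carton('B',*A,(.451,-.092)))
E
```

```text
t30.9 pos [ 0.4711 -0.097   0.2687] phi165.96 zaxis [-0.001   0.0012 -1.    ] q6 -1.67 w0.0852 gf0.0 F [-0.   0.1 -0.3]
{'label': array([ 0.4499, -0.0916]), 'size': (33, 60), 'yaw': 165.2, 'centre': array([ 0.4692, -0.0967]), 'end': array([ 0.5228, -0.1103])}
```

>>> send_rows(increments=[{"gripper": -1,"linear": [-0.001,0,-0.03],"delta_rot": [0,0,0]},{"gripper": -1,"linear": [-0.001,0,-0.07],"delta_rot": [0,0,0]},{"gripper": -1,"linear": [-0.001,0,-0.11],"delta_rot": [0,0,0]},{"gripper": -1,"linear": [-0.001,0,-0.15],"delta_rot": [0,0,0]},{"gripper": -1,"linear": [-0.001,0,-0.18],"delta_rot": [0,0,0]},{"gripper": -1,"linear": [-0.001,0,-0.205],"delta_rot": [0,0,0]},{"gripper": -1,"linear": [-0.001,0,-0.218],"delta_rot": [0,0,0]},{"gripper": -1,"linear": [-0.001,0,-0.226],"delta_rot": [0,0,0]}])

```text
clock: 31.75
position: [0.4697, -0.0949, 0.042]
ee_rot: [-0.001, 0.12, 0.993, 0.001]
contact_force: [-0.2, -0.2, 0.1]
width: 0.0854
gripper_force: 0.0
```

>>> send_rows(increments=[{"gripper": -1,"linear": [0,0,0],"delta_rot": [0,0,0]},{"gripper": 1,"linear": [0,0,0],"delta_rot": [0,0,0]},{"gripper": 1,"linear": [0,0,0],"delta_rot": [0,0,0]},{"gripper": 1,"linear": [0,0,0],"delta_rot": [0,0,0]},{"gripper": 1,"linear": [0,0,0],"delta_rot": [0,0,0]},{"gripper": 1,"linear": [0,0,0],"delta_rot": [0,0,0]},{"gripper": 1,"linear": [0,0,0],"delta_rot": [0,0,0]},{"gripper": 1,"linear": [0,0,0],"delta_rot": [0,0,0]}], newtons=40)

```text
clock: 32.55
position: [0.4712, -0.0969, 0.0443]
ee_rot: [0.001, 0.121, 0.993, -0.0]
contact_force: [-1.1, 0.5, 6.5]
width: 0.0454
gripper_force: 42.0
```

>>> send_rows(increments=[{"gripper": 1,"linear": [0,0,0.01],"delta_rot": [0,0,0]},{"gripper": 1,"linear": [0,0,0.03],"delta_rot": [0,0,0]},{"gripper": 1,"linear": [0,0,0.06],"delta_rot": [0,0,0]},{"gripper": 1,"linear": [0,0,0.09],"delta_rot": [0,0,0]},{"gripper": 1,"linear": [0,0,0.12],"delta_rot": [0,0,0]},{"gripper": 1,"linear": [0,0,0.15],"delta_rot": [0,0,0]},{"gripper": 1,"linear": [0,0,0.18],"delta_rot": [0,0,0]},{"gripper": 1,"linear": [0,0,0.2],"delta_rot": [0,0,0]}])

```text
clock: 33.35
position: [0.4706, -0.0968, 0.2458]
ee_rot: [0.001, 0.121, 0.993, -0.0]
contact_force: [1.5, 0.0, -1.9]
width: 0.0455
gripper_force: 41.5
```

```bash
python3 - <<'E'
from h import *
st(); H['A']=.085; B=cam("top"); print(carton('A',*B,(.519,.419)))
E
```

```text
t33.4 pos [ 0.4706 -0.0968  0.2458] phi166.08 zaxis [ 2.4e-03 -8.0e-04 -1.0e+00] q6 -1.68 w0.0455 gf41.5 F [ 1.5  0.  -1.9]
{'label': array([0.5223, 0.4188]), 'size': (57, 34), 'yaw': 0.9, 'centre': array([0.5023, 0.4185]), 'end': array([0.4364, 0.4036])}
```

>>> send_rows(increments=[{"gripper": 1,"linear": [0.001,0.01,0],"delta_rot": [0,0,-0.06]},{"gripper": 1,"linear": [0.002,0.026,0],"delta_rot": [0,0,-0.17]},{"gripper": 1,"linear": [0.004,0.046,0],"delta_rot": [0,0,-0.3]},{"gripper": 1,"linear": [0.005,0.066,0],"delta_rot": [0,0,-0.43]},{"gripper": 1,"linear": [0.006,0.086,0],"delta_rot": [0,0,-0.56]},{"gripper": 1,"linear": [0.008,0.106,0],"delta_rot": [0,0,-0.69]},{"gripper": 1,"linear": [0.009,0.126,0],"delta_rot": [0,0,-0.82]},{"gripper": 1,"linear": [0.01,0.146,0],"delta_rot": [0,0,-0.95]}])

```text
clock: 34.2
position: [0.4796, 0.0501, 0.2425]
ee_rot: [-0.001, 0.564, 0.826, -0.0]
contact_force: [-0.3, -0.4, -1.8]
width: 0.0454
gripper_force: 41.3
```

>>> send_rows(increments=[{"gripper": 1,"linear": [0.001,0.02,0],"delta_rot": [0,0,-0.13]},{"gripper": 1,"linear": [0.002,0.04,0],"delta_rot": [0,0,-0.26]},{"gripper": 1,"linear": [0.004,0.06,0],"delta_rot": [0,0,-0.39]},{"gripper": 1,"linear": [0.005,0.08,0],"delta_rot": [0,0,-0.52]},{"gripper": 1,"linear": [0.006,0.1,0],"delta_rot": [0,0,-0.65]},{"gripper": 1,"linear": [0.008,0.12,0],"delta_rot": [0,0,-0.78]},{"gripper": 1,"linear": [0.009,0.14,0],"delta_rot": [0,0,-0.91]},{"gripper": 1,"linear": [0.01,0.16,0],"delta_rot": [0,0,-1.04]}])

```text
clock: 35.0
position: [0.4897, 0.2099, 0.2424]
ee_rot: [-0.0, 0.9, 0.436, -0.001]
contact_force: [-0.0, 0.1, -2.2]
width: 0.0455
gripper_force: 41.3
```

>>> send_rows(increments=[{"gripper": 1,"linear": [0.001,0.02,0],"delta_rot": [0,0,-0.13]},{"gripper": 1,"linear": [0.002,0.04,0],"delta_rot": [0,0,-0.26]},{"gripper": 1,"linear": [0.004,0.06,0],"delta_rot": [0,0,-0.39]},{"gripper": 1,"linear": [0.006,0.08,0],"delta_rot": [0,0,-0.52]},{"gripper": 1,"linear": [0.008,0.1,0],"delta_rot": [0,0,-0.65]},{"gripper": 1,"linear": [0.009,0.12,0],"delta_rot": [0,0,-0.78]},{"gripper": 1,"linear": [0.009,0.134,0],"delta_rot": [0,0,-0.87]},{"gripper": 1,"linear": [0.009,0.138,0],"delta_rot": [0,0,-0.897]}])

```text
clock: 35.8
position: [0.4987, 0.3486, 0.242]
ee_rot: [0.0, 1.0, 0.005, -0.001]
contact_force: [-0.0, -0.1, -1.9]
width: 0.0459
gripper_force: 41.4
```

>>> send_rows(increments=[{"gripper": 1,"linear": [0,0,0],"delta_rot": [0,0,0]},{"gripper": 1,"linear": [0,0,-0.015],"delta_rot": [0,0,0]},{"gripper": 1,"linear": [0,0,-0.035],"delta_rot": [0,0,0]},{"gripper": 1,"linear": [0,0,-0.055],"delta_rot": [0,0,0]},{"gripper": 1,"linear": [0,0,-0.07],"delta_rot": [0,0,0]},{"gripper": 1,"linear": [0,0,-0.07],"delta_rot": [0,0,0]},{"gripper": 1,"linear": [0,0,-0.07],"delta_rot": [0,0,0]}])

```text
clock: 36.5
position: [0.4994, 0.3469, 0.1732]
ee_rot: [0.0, 1.0, 0.006, -0.0]
contact_force: [-0.0, -0.5, 0.3]
width: 0.0454
gripper_force: 41.4
```

```bash
python3 - <<'E'
from h import *
s=st(); z=s["position"][2]-.0445; H['A']=.085; H['B']=.08+z
B=cam("top")
for k,n in (('A',(.519,.419)),('B',(.519,.347))):
    try: print(k,carton(k,*B,n))
    except Exception as e: print(k,e)
W=cam("wrist"); im,K,Rc,c=W; cv2.imwrite("pics/w11.png",im); 
hsv=cv2.cvtColor(im,cv2.COLOR_BGR2HSV); m=(hsv[...,0]>50)&(hsv[...,0]<80)&(hsv[...,1]>120); yy,xx=np.nonzero(m); print(len(xx),xx.mean() if len(xx) else 0,yy.mean() if len(xx) else 0)
print(carton('B',*W,(.519,.347)))
E
```

```text
t36.5 pos [0.4994 0.3469 0.1732] phi0.67 zaxis [-7.e-04 -6.e-04 -1.e+00] q6 2.05 w0.0454 gf41.4 F [-0.  -0.5  0.3]
A {'label': array([0.5524, 0.3931]), 'size': (32, 35), 'yaw': -88.4, 'centre': array([0.5518, 0.4131]), 'end': array([0.432 , 0.4087])}
B {'label': array([0.5374, 0.3463]), 'size': (28, 31), 'yaw': 91.6, 'centre': array([0.538 , 0.3263]), 'end': array([0.4393, 0.3093])}
64 249.5 64.0
{'label': array([0.5207, 0.3476]), 'size': (61, 35), 'yaw': -179.5, 'centre': array([0.5407, 0.3478]), 'end': array([0.5831, 0.3491])}
```

Aligned: label centre (0.521, 0.348), yaw about 0.5°. I lower it into the green bay.

>>> send_rows(increments=[{"gripper": 1,"linear": [0,0,-0.02],"delta_rot": [0,0,0]},{"gripper": 1,"linear": [0,0,-0.045],"delta_rot": [0,0,0]},{"gripper": 1,"linear": [0,0,-0.065],"delta_rot": [0,0,0]},{"gripper": 1,"linear": [0,0,-0.08],"delta_rot": [0,0,0]},{"gripper": 1,"linear": [0,0,-0.093],"delta_rot": [0,0,0]},{"gripper": 1,"linear": [0,0,-0.104],"delta_rot": [0,0,0]},{"gripper": 1,"linear": [0,0,-0.112],"delta_rot": [0,0,0]},{"gripper": 1,"linear": [0,0,-0.116],"delta_rot": [0,0,0]}])

```text
clock: 37.4
position: [0.4995, 0.3473, 0.0569]
ee_rot: [0.0, 1.0, 0.006, -0.0]
contact_force: [0.3, -0.7, -2.3]
width: 0.0456
gripper_force: 41.5
```

>>> send_rows(increments=[{"gripper": 1,"linear": [0,0,-0.001],"delta_rot": [0,0,0]},{"gripper": 1,"linear": [0,0,-0.002],"delta_rot": [0,0,0]},{"gripper": 1,"linear": [0,0,-0.003],"delta_rot": [0,0,0]},{"gripper": 1,"linear": [0,0,-0.003],"delta_rot": [0,0,0]}])

```text
clock: 37.8
position: [0.4996, 0.3475, 0.0546]
ee_rot: [-0.0, 1.0, 0.006, 0.0]
contact_force: [0.2, -0.4, -2.0]
width: 0.0452
gripper_force: 41.5
```

>>> send_rows(increments=[{"gripper": 1,"linear": [0,0,-0.001],"delta_rot": [0,0,0]},{"gripper": 1,"linear": [0,0,-0.002],"delta_rot": [0,0,0]},{"gripper": 1,"linear": [0,0,-0.002],"delta_rot": [0,0,0]}])

```text
clock: 38.1
position: [0.4998, 0.3475, 0.0533]
ee_rot: [-0.0, 1.0, 0.006, 0.001]
contact_force: [0.6, -1.2, 3.6]
width: 0.0458
gripper_force: 42.0
```

>>> send_rows(increments=[{"gripper": -0.25,"linear": [0,0,0],"delta_rot": [0,0,0]},{"gripper": -0.25,"linear": [0,0,0],"delta_rot": [0,0,0]},{"gripper": -0.25,"linear": [0,0,0],"delta_rot": [0,0,0]},{"gripper": -0.25,"linear": [0,0,0],"delta_rot": [0,0,0]},{"gripper": -0.25,"linear": [0,0,0.02],"delta_rot": [0,0,0]},{"gripper": -0.25,"linear": [0,0,0.06],"delta_rot": [0,0,0]},{"gripper": -0.25,"linear": [0,0,0.1],"delta_rot": [0,0,0]},{"gripper": -0.25,"linear": [0,0,0.14],"delta_rot": [0,0,0]}])

```text
clock: 38.9
position: [0.4992, 0.3472, 0.1935]
ee_rot: [0.0, 1.0, 0.006, -0.0]
contact_force: [0.0, 1.1, -0.2]
width: 0.0533
gripper_force: 0.0
```

>>> send_rows(increments=[{"gripper": -0.25,"linear": [0,-0.03,0.05],"delta_rot": [0,0,0]},{"gripper": -0.25,"linear": [0,-0.07,0.1],"delta_rot": [0,0,0]},{"gripper": -0.25,"linear": [0,-0.11,0.1],"delta_rot": [0,0,0]},{"gripper": -0.25,"linear": [0,-0.15,0.1],"delta_rot": [0,0,0]},{"gripper": -0.25,"linear": [0,-0.19,0.1],"delta_rot": [0,0,0]},{"gripper": -0.25,"linear": [0,-0.23,0.1],"delta_rot": [0,0,0]},{"gripper": -0.25,"linear": [0,-0.27,0.1],"delta_rot": [0,0,0]},{"gripper": -0.25,"linear": [0,-0.3,0.1],"delta_rot": [0,0,0]}])

```text
clock: 39.7
position: [0.4991, 0.0451, 0.2923]
ee_rot: [0.0, 1.0, 0.005, 0.0]
contact_force: [-0.1, 0.1, -0.0]
width: 0.0538
gripper_force: 0.0
```

>>> send_rows(increments=[{"gripper": -0.25,"linear": [-0.02,-0.04,0],"delta_rot": [0,0,0]},{"gripper": -0.25,"linear": [-0.04,-0.08,0],"delta_rot": [0,0,0]},{"gripper": -0.25,"linear": [-0.06,-0.12,0],"delta_rot": [0,0,0]},{"gripper": -0.25,"linear": [-0.08,-0.16,0],"delta_rot": [0,0,0]},{"gripper": -0.25,"linear": [-0.08,-0.18,0],"delta_rot": [0,0,0]},{"gripper": -0.25,"linear": [-0.08,-0.18,0],"delta_rot": [0,0,0]}])

```text
clock: 40.3
position: [0.4191, -0.135, 0.2924]
ee_rot: [0.001, 1.0, 0.004, 0.0]
contact_force: [0.1, 0.1, -0.8]
width: 0.0535
gripper_force: 0.0
```

```bash
python3 - <<'E'
from h import *
st(); H['A']=.085; H['B']=.089
B=cam("top"); cv2.imwrite("pics/t12.png",B[0])
print(carton('A',*B,(.519,.419))); print(carton('B',*B,(.519,.347)))
t0=np.load("top0.npz"); d=cv2.absdiff(t0["im"],B[0]).max(2)
for n,(x,y) in dict(can=(222,90),tape=(181,102),driver=(320,97),scanner=(239,150)).items(): print(n,(d[y-25:y+25,x-22:x+22]>45).sum())
S=cam("side"); cv2.imwrite("pics/s12.png",S[0])
hsv=cv2.cvtColor(S[0],cv2.COLOR_BGR2HSV); 
for k in 'AB':
    m=((hsv[...,0]>=HUE[k][0])&(hsv[...,0]<=HUE[k][1])&(hsv[...,1]>120)&(hsv[...,2]>80)).astype(np.uint8)
    n,_,stt,ce=cv2.connectedComponentsWithStats(m); print(k,[(s.tolist(),c.round().tolist()) for s,c in zip(stt[1:],ce[1:]) if s[4]>60])
    e={'A':(.4425,.419),'B':(.435,.347)}[k]; h={'A':.076,'B':.08}[k]
    print(proj([[e[0],e[1]+s*.023,z] for z in (.035,.009+h) for s in (-1,1)],*S[1:]).round().tolist())
E
```

```text
t40.3 pos [ 0.4191 -0.135   0.2924] phi0.43 zaxis [ 4.0e-04 -1.3e-03 -1.0e+00] q6 1.09 w0.0535 gf0.0 F [ 0.1  0.1 -0.8]
{'label': array([0.5223, 0.4188]), 'size': (57, 34), 'yaw': 0.9, 'centre': array([0.5023, 0.4185]), 'end': array([0.4363, 0.4036])}
{'label': array([0.5156, 0.3382]), 'size': (58, 34), 'yaw': 1.6, 'centre': array([0.4956, 0.3376]), 'end': array([0.4325, 0.3328])}
can 0
tape 0
driver 0
scanner 0
A [([167, 259, 30, 41, 667], [180.0, 279.0])]
[[186.0, 276.0], [173.0, 284.0], [184.0, 262.0], [170.0, 271.0]]
B [([194, 247, 21, 33, 426], [203.0, 262.0])]
[[208.0, 264.0], [195.0, 272.0], [207.0, 249.0], [194.0, 257.0]]
```

The can, tape, driver and scanner are untouched, but the green carton reads about 9 mm towards -y. I check whether it is upright.

```bash
python3 - <<'E'
from h import *
im,K,Rc,c=S=cam("side"); hsv=cv2.cvtColor(im,cv2.COLOR_BGR2HSV)
for k,(y,h) in {'A':(.4185,.076),'B':(.3378,.08)}.items():
    m=((hsv[...,0]>=HUE[k][0]-2)&(hsv[...,0]<=HUE[k][1]+2)&(hsv[...,1]>100)&(hsv[...,2]>60)).astype(np.uint8)
    x0=.4425 if k=='A' else .431
    p=proj([[x0,y+s*.023,z] for z in (.009,.03,.009+h) for s in (-1,1)],*S[1:]); print(k,p.round(1).tolist())
    for r in range(244,304,3):
        xs=np.nonzero(m[r,160:220])[0]+160
        if len(xs): print(r,xs.min(),xs.max(),end=' | ')
    print()
st()
T=cam("top"); H['B']=.089; print(carton('B',*T,(.519,.338)))
E
```

```text
A [[187.3, 282.5], [173.8, 291.3], [186.5, 276.9], [172.9, 285.7], [184.4, 261.8], [170.4, 270.5]]
244 206 209 | 247 203 213 | 250 198 218 | 253 193 219 | 256 193 215 | 259 179 194 | 262 174 213 | 265 169 194 | 268 166 215 | 271 167 217 | 274 167 217 | 277 168 214 | 280 161 210 | 283 166 205 | 286 169 201 | 289 173 196 | 292 177 192 | 295 179 188 | 298 179 184 | 
B [[212.4, 269.7], [199.8, 278.0], [211.8, 264.2], [199.1, 272.5], [210.3, 248.1], [197.2, 256.3]]
247 205 208 | 250 200 210 | 253 195 210 | 256 195 210 | 259 195 210 | 262 196 211 | 265 196 212 | 268 196 212 | 271 197 212 | 274 198 215 | 277 200 212 | 280 203 208 | 283 201 203 | 
t40.5 pos [ 0.4195 -0.1319  0.2922] phi0.68 zaxis [-1.e-04  1.e-03 -1.e+00] q6 1.09 w0.0535 gf0.0 F [-0.4  0.5 -0.5]
{'label': array([0.5156, 0.3382]), 'size': (58, 34), 'yaw': 1.6, 'centre': array([0.4956, 0.3377]), 'end': array([0.4325, 0.3329])}
```

The green carton's side edges match an upright box in the side view, columns 210 to 212 against a predicted 210.3 to 212.4. It has only slid about 9 mm inside its own bay and stands flat. Handing in.

```bash
python3 -c "
from rig import sign_off; print(sign_off())"
```

```text
the job is handed in; nothing more can be done
None
```

I held the scanner about 1.6 s over the yellow label, then the green (no blue or red carton was there; the rig gives no read confirmation), put it back home in its cradle, and filed both cartons upright in their own bays, coloured ends to the front. The green one slid about 9 mm sideways within its bay. The can, tape and screwdriver were not touched, and I handed the job in at about 40 s.

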